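# Load the cell into a cordless microscope light

### The arm

A 6-joint arm with a two-finger parallel gripper is mounted at the origin on the work surface. World frame = base frame: x ahead of the robot, y to its left, z up, the work surface at z = 0. Lengths are in mm, angles in rad, forces in N, time in s.
With the tool pointing down it reaches from about 200 to 875 mm from the base axis. Payload 3.4 kg.
Tool frame: the origin (TCP) lies between the finger pads; the fingertips stand 17 mm ahead of it and the grasp point (between the pads) lies 2 mm behind it; x points along the fingers, y is the direction in which the jaws open and shut, and the axes are right-handed (so a half turn about x gives the same grasp; the last joint's range is limited). The gripper opens to 94 mm and grips with 3 to 60 N. Pads are 16 mm wide; open, the fingers measure 119 mm over their backs; the gripper's body (75 mm by 177 mm) begins 78 mm behind the grasp point.
Start: joints at [-1.463, 0.276, 1.505, -0, 1.361, -0.121], TCP at [130.411, -560.05, 222.493] pointing down, gripper open.
Joint ranges: [-2.89, 2.89], [-0.75, 2.08], [0.22, 2.7], [-1.18, 4.32], [0.11, 2.71], [-2.7, 2.7]. Speed limits (rad/s): [2.57, 2.57, 3.14, 3.14, 3.14, 3.14].

### API

Orientations are given as a unit quaternion [x, y, z, w].
In Python, from cell import manip gives the robot as it stands.
- The arm moves only by the tool play_rows, never from a script. Its argument "moves" is a list that holds one entry, the list of rows, each a list of 5 numbers: the opening, from -1 (shut) to 1 (fully open), then the shift along the tool's x, y, z in m, then the turn about the tool's x in rad. A call has 1 to 20 rows; each row shifts and turns the commanded pose from where the row before left it, along the tool's axes as they then stand; what a row does not reach is not made up. A row lasts 1/10 s, in which the tool goes at most 50 mm and 8.59 degrees, less where a joint would pass 70% of its speed; a pose out of reach is approached as far as the arm can. A call with a gripper value outside its range is refused whole. The fingers move at their own pace and stop on an object; the grip force is fixed at half the most. Time passes only in rows, so rows that do not move let the fingers close. It gives the time, the measured TCP pose, the force and the opening at its end, in the units of the state.
- manip.sense(): the state, without advancing time (a new reading comes with each control period).
- manip.snapshot(name): name is "scene" or "top"; returns the picture (384x512x3 uint8, red, green, blue); there is no depth.
- manip.calibration(name): a dict with "fx", "fy", "cx", "cy" (pixels), "R" (3x3) and "t" (3): a world point X has camera coordinates R X + t. Camera axes: x right, y down, z forward; pixel columns grow to the right and rows downward; lengths in mm; the calibration is good to about 2 mm. A picture is of the moment at which its call begins. calibration takes no time and is no camera call.
- manip.finish_job(): hands the job in, once; it reports no verdict.
The state is a dict: "clock": time; "q": joint angles; "joint_velocities": joint speeds; "tau": joint torques, N m; "tcp_pos": TCP position; "orientation": TCP orientation; "wrist_force": force on the tool from outside, world axes, zero at the start; "moment": the same for the moment, N m; "width": opening from 0.0 (shut) to 1.0 (fully open).
Only numpy, scipy, OpenCV 4.12 (cv2) and the standard library are available. Lean on these libraries where they do the work, as an engineer would, in place of code of your own. Each camera call takes 0.05 s, during which the arm holds its last target.

### The job

Fit the green rechargeable cell into the battery tray of the microscope light, the right way round: press its flat end against the coil spring, roll the button end down past the yellow lip and let it spring home under the lip, then push the tray fully shut. Work gently, without forcing the cell or the tray, and leave the other things on the bench where they are.

Things in the scene. Friction and masses are not known exactly. Their poses are not given: they have to be found in the camera images.
- cell: Loose rechargeable cell, about 70 g: green can 21 mm in diameter and 68 mm long with a white collar at its button (+) end and a bare steel flat (-) end. At the start it lies level on the rest. Origin: on the axis at mid-length of the can; its x axis runs along the can towards the button end (the roll about x is arbitrary).
- cell_plus (a point): Tip of the cell's brass button (9 mm in diameter, 2 mm high), on the axis, 36 mm from the cell's origin.
- cell_flat (a point): Centre of the cell's flat (-) end face, 34 mm from the cell's origin.
- rest: Fixed blue rest for the cell, 70 x 36 mm, 8 mm high, with four ribs (up to 14 mm high, 24 mm either side of the middle along x) that keep the cell from rolling; the middle 38 mm between the ribs is free for fingers. Origin: centre of its underside; the cell lies along its x axis, axis 18.5 mm above the bench.
- lamp: Fixed light base (microscope illuminator), a pale grey box 140 x 140 mm, 52 mm high, round glowing window on top. Origin: centre of its underside. The tray comes out of its +y face, which is 70 mm from the origin.
- tray: Black tray with a pale fascia, drawn out of the lamp (1 mm side play along x); axes as the lamp's, origin at bench level under bay. On it a grey cell holder (coil spring, side ribs, contact wall, yellow lip) is screwed firmly down through slots: it may sit up to 6 mm either way along x from where the points bay, spring_end and lip_edge put it. No pose shows this shift; it can be felt, or seen.
- bay (a point): Where the middle of the can lies when the cell is home and the holder is mid-slot (level, button to +x on the contact wall, spring compressed 5 mm): 18.5 mm above the bench, 10.5 mm above the holder's floor. Axes as the lamp's: x from spring to contact wall, y out of the lamp, z up. Four ribs 7 mm high at x -24 and +24 mm (10 mm long) leave a 23.6 mm channel; the middle is free for fingers.
- spring_end (a point): Where the coil spring's free end would be with the holder mid-slot: on the bay's axis, 29 mm to -x of bay, 12 mm across. It yields towards -x at about 0.6 N per mm and is solid after 14 mm (8.4 N). The cell needs some 11 to 13 mm to pass the lip. The block behind the spring spans x -59 to -43 mm, is 30 mm wide, its top 29 mm above the bench. This point does not follow the compression.
- lip_edge (a point): Middle of the edge of the yellow lip (18 mm wide, underside 30.5 mm and top 33.5 mm above the bench) with the holder mid-slot: 30 mm to +x of bay. The lip runs 6 mm back to the contact wall, whose brass face is 36 mm to +x of bay (wall 6 mm thick, 30 mm wide, as high as the lip). Cell home: the lip reaches 4 mm over the can, 1.5 mm above it.
- fascia (a point): Centre of the outer face of the tray's fascia, an upright plate 128 mm wide along x and 5 mm thick, from 4 to 38 mm above the bench, 45 mm to +y of bay (40 mm to its inner face). A low grey finger strip stands 3 mm proud of it (look only). Push here towards -y to shut the tray.
- tray_slide (a joint): How far the tray is drawn out along the lamp's +y (m): 0 shut with the fascia against the lamp, 0.090 fully out. Slides with about 2.5 N of friction, no latch.
- dish: Clear covered culture dish, 88 mm across, 15 mm high; leave alone. Origin: centre of its underside.
- dropper: Amber dropper bottle with black cap, 32 mm across, 54 mm high; leave alone. Origin: centre of its underside.
- slidebox: Blue slide box, 85 x 100 mm, 26 mm high; leave alone. Origin: centre of its underside.
Things that resemble listed ones, but are neither listed nor needed, are in the scene too. There is more than one size of the lamp; the one meant has the size given above.

How it is judged:
By the outcome, as a careful person would: the job done as asked, in the order asked, and still so for the second after the job is handed in, with the robot touching nothing.
It also fails if it takes over 72 s, if anything falls off the work surface, if the arm or the gripper's body presses on something with over 40 N, if the wrist force passes 120 N, or if a joint passes its speed limit or range.

## Working session

There is one attempt and no reset: what is moved stays moved. The work goes in short steps, Python scripts to look and compute and a tool call to move; the robot and the scene stay as the last step left them, time stands still between calls to the robot, and variables do not carry over. Pictures are saved under pics/ and viewed, and the job is handed in when it is done.

Besides the shell and the picture viewer there is one more tool, called after "Request:" by a JSON object that holds its "name" and its "arguments", one argument or row to a line. play_rows: Moves the arm, as the interface text tells. Its arguments: {"type":"object","properties":{"moves":{"type":"array"}},"required":["moves"]}

```bash
mkdir -p pics; ls; python3 - <<'E'
from cell import manip
import cv2
s=manip.sense(); print(s)
for n in("scene","top"):
    im=manip.snapshot(n); cv2.imwrite(f"pics/{n}0.png",im[:,:,::-1]); print(n,manip.calibration(n))
E
```

```text
pics
{'clock': 0.0, 'q': array([-1.46301260e+00,  2.76531678e-01,  1.50605993e+00,  2.77363990e-05,
        1.36070974e+00, -1.20976964e-01]), 'joint_velocities': array([ 1.09835781e-03,  1.21222846e-03,  1.38899484e-03, -6.32364677e-05,
       -1.44563129e-03,  8.81406022e-04]), 'tau': array([-3.27117872e-03, -4.04597139e+01, -2.37230659e+01,  6.97789737e-02,
        3.45718127e-02, -1.43870648e-04]), 'tcp_pos': array([ 130.35495014, -559.5006492 ,  221.66999985]), 'orientation': array([ 0.70249988,  0.08130485, -0.70247274,  0.08009677]), 'wrist_force': array([ 0.46424245,  0.09932341, -1.44738933]), 'moment': array([ 7.74352269e-03,  2.91992376e-05, -4.13917179e-02]), 'width': 1.0005376677016375}
scene {'fx': 361.8671480459515, 'fy': 361.8671480459515, 'cx': 255.58305329023804, 'cy': 199.31361849923545, 'R': array([[ 0.62328305,  0.78179305, -0.01782882],
       [ 0.49027841, -0.4084321 , -0.76994175],
       [-0.60921697,  0.47115056, -0.63786506]]), 't': array([-359.69448812, -255.80056429, 1318.05225383])}
top {'fx': 466.17805243596774, 'fy': 466.17805243596774, 'cx': 256.014281767325, 'cy': 190.30451888906086, 'R': array([[ 0.02628045, -0.9996173 , -0.00863615],
       [-0.99638924, -0.02549592, -0.08098424],
       [ 0.08073306,  0.01073327, -0.99667797]]), 't': array([ -41.62736132,  615.91953448, 1190.70883798])}
```

View pics/scene0.png

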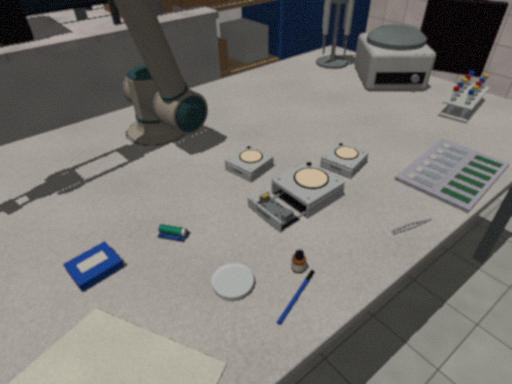

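View pics/top0.png

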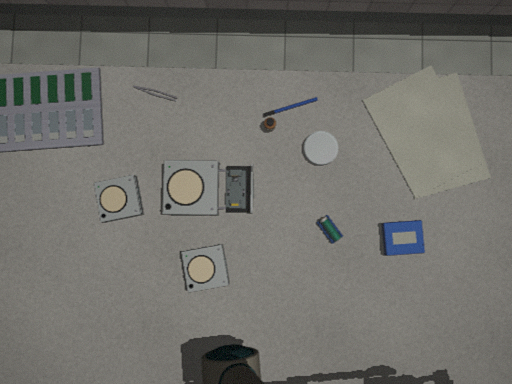

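The top picture shows three lamps: (190,188), about 57 px wide, with its tray drawn out; (118,198), about 43 px; and (204,268), about 43 px. At roughly 0.41 px/mm, 140 mm is 57 px, so (190,188) is the one meant. The cell on its rest is at (330,229). I'll confirm both in enlarged crops.

```bash
python3 - <<'E'
import cv2,numpy as np
im=cv2.imread("pics/top0.png")
a=cv2.resize(im[150:225,155:260],None,fx=7,fy=7,interpolation=cv2.INTER_CUBIC); cv2.imwrite("pics/lampT.png",a)
b=cv2.resize(im[208:250,308:355],None,fx=12,fy=12,interpolation=cv2.INTER_CUBIC); cv2.imwrite("pics/cellT.png",b)
im=cv2.imread("pics/scene0.png")
c=cv2.resize(im[160:235,240:350],None,fx=7,fy=7,interpolation=cv2.INTER_CUBIC);cv2.imwrite("pics/lampS.png",c)
c=cv2.resize(im[215:250,150:195],None,fx=12,fy=12,interpolation=cv2.INTER_CUBIC);cv2.imwrite("pics/cellS.png",c)
E
```

```text
(no output)
```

View pics/lampT.png

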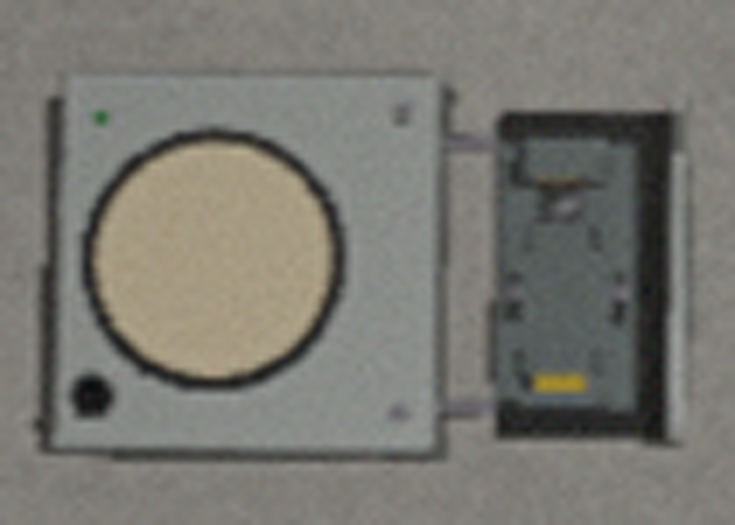

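View pics/cellT.png

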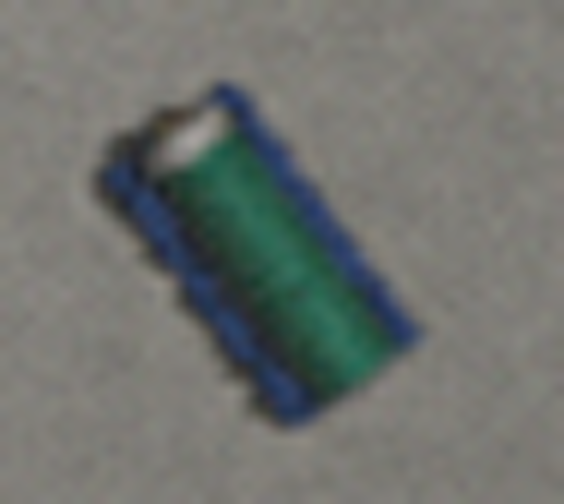

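View pics/lampS.png

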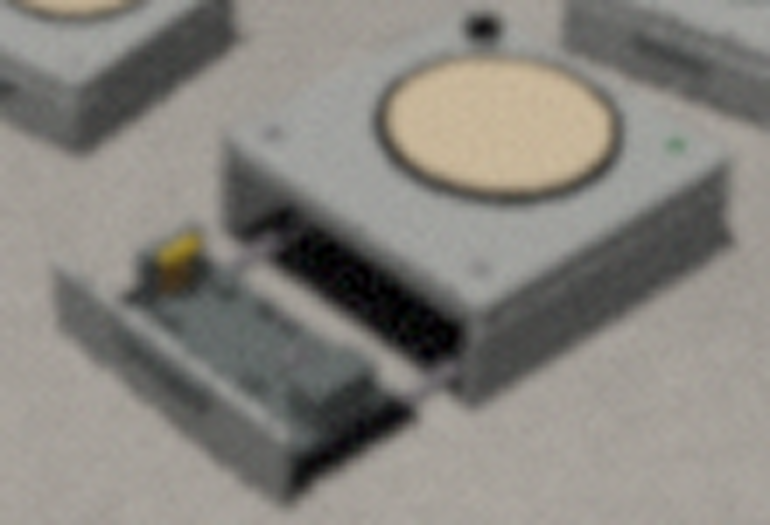

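View pics/cellS.png

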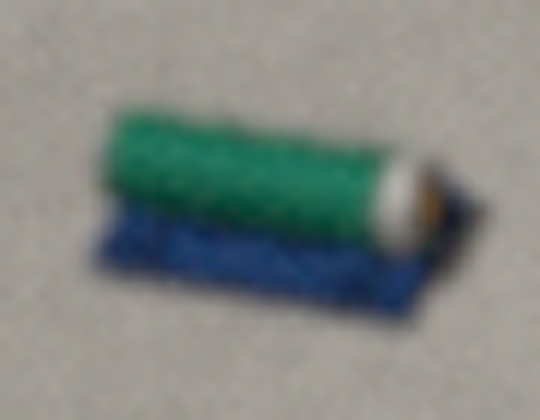

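Both crops confirm it. The large lamp has its tray out, with the yellow lip at crop (560,383) at the image bottom, so the lamp's +x is about world -x. The spring is at crop (560,195). The cell's white collar and brass button point to the upper left in the top view. Next I'll fit poses from both views.

```bash
cat > h.py <<'E'
import numpy as np
from scipy.optimize import least_squares
from cell import manip
K={n:manip.calibration(n) for n in("scene","top")}
def proj(n,X):
    c=K[n]; P=np.atleast_2d(X)@np.array(c["R"]).T+c["t"]
    return np.c_[c["fx"]*P[:,0]/P[:,2]+c["cx"],c["fy"]*P[:,1]/P[:,2]+c["cy"]]
def uncrop(p,o,k): return (np.array(p,float)+.5)/k-.5+np.array(o)
def ray(n,px,z):
    c=K[n];R=np.array(c["R"]);C=-R.T@c["t"]
    d=R.T@np.array([(px[0]-c["cx"])/c["fx"],(px[1]-c["cy"])/c["fy"],1]); return C+d*(z-C[2])/d[2]
def T(x,y,th,P):
    c,s=np.cos(th),np.sin(th);P=np.atleast_2d(P);return np.c_[x+c*P[:,0]-s*P[:,1],y+s*P[:,0]+c*P[:,1],P[:,2]]
E
cat > fit.py <<'E'
from h import *
tp=lambda p:uncrop(p,(155,150),7); sp=lambda p:uncrop(p,(240,160),7)
# (view,pixel,lamp pt, moves with tray, with holder)
O=[("top",tp((66,75)),(-70,-70,52),0,0),("top",tp((443,77)),(-70,70,52),0,0),("top",tp((441,453)),(70,70,52),0,0),("top",tp((54,452)),(70,-70,52),0,0),
("scene",sp((228,135)),(70,70,52),0,0),("scene",sp((473,312)),(-70,70,52),0,0),("scene",sp((733,155)),(-70,-70,52),0,0),("scene",sp((472,408)),(-70,70,0),0,0),
("top",tp((688,440)),(64,45,38),1,0),("top",tp((688,115)),(-64,45,38),1,0),
("scene",sp((55,263)),(64,45,38),1,0),("scene",sp((288,503)),(-64,45,4),1,0),
("top",tp((536,375)),(30,-9,33.5),1,1),("top",tp((586,375)),(30,9,33.5),1,1),
("scene",sp((202,234)),(30,-9,33.5),1,1),("scene",sp((160,256)),(30,9,33.5),1,1)]
def model(p,o):
    x,y,th,d,s=p[:5]; P=np.array(o[2],float)+[s*o[4],(d+30)*o[3],0]
    q=proj(o[0],T(x,y,th,P))[0]
    return q+ (p[5:7] if o[0]=="top" else p[7:9])
def res(p): return np.r_[np.concatenate([model(p,o)-o[1] for o in O]),p[5:]/1.0]
r=least_squares(res,[560,170,np.pi,90,0,0,0,0,0],loss="soft_l1",f_scale=.5)
np.set_printoptions(precision=2,suppress=True)
p=r.x;print("lamp x,y,yaw,d,s",p[:3],p[3:5],"px offs",p[5:])
for o in O: print(o[0],o[2],model(p,o)-o[1])
x,y,th,d,s=p[:5]
for n,P in dict(bay=(0,d+30,18.5),bayS=(s,d+30,18.5),fascia=(0,d+75,21)).items(): print(n,T(x,y,th,P))
# cell
ct=lambda p:uncrop(p,(308,208),12); cs=lambda p:uncrop(p,(150,215),12)
C=[("top",ct((192,137)),(33,0,29),"collar end mid top")]
E
python3 fit.py
```

```text
lamp x,y,yaw,d,s [618.62 144.86   3.16] [82.59 10.82] px offs [ 1.26  0.01  0.51 -0.35]
top (-70, -70, 52) [-0.35 -0.51]
top (-70, 70, 52) [ 0.29 -0.63]
top (70, 70, 52) [-0.04  0.31]
top (70, -70, 52) [0.23 0.22]
scene (70, 70, 52) [-1.48 -0.5 ]
scene (-70, 70, 52) [ 0.89 -0.63]
scene (-70, -70, 52) [ 0.3  -0.44]
scene (-70, 70, 0) [-0.45  1.01]
top (64, 45, 38) [-0.73  0.13]
top (-64, 45, 38) [-0.46 -2.86]
scene (64, 45, 38) [-0.33 -0.35]
scene (-64, 45, 4) [-0.69  0.83]
top (30, -9, 33.5) [0.17 0.41]
top (30, 9, 33.5) [-0.01  0.44]
scene (30, -9, 33.5) [0.01 0.81]
scene (30, 9, 33.5) [0.88 0.49]
bay [[621.08  32.31  18.5 ]]
bayS [[610.26  32.07  18.5 ]]
fascia [[622.06 -12.68  21.  ]]
```

```bash
cat > cellfit.py <<'E'
from h import *
import cv2
# silhouette of green+white by colour: fit cylinder by rendered mask IoU
ims={n:cv2.imread(f"pics/{n}0.png").astype(float) for n in("top","scene")}
for n,(r0,r1,c0,c1) in dict(top=(208,250,308,355),scene=(215,250,150,195)).items():
    im=ims[n][r0:r1,c0:c1];b,g,r=im[...,0],im[...,1],im[...,2]
    m=((g-r)>25)&(g>b+3); ys,xs=np.nonzero(m); print(n,m.sum(),xs.min()+c0,xs.max()+c0,ys.min()+r0,ys.max()+r0)
    pts=np.c_[xs+c0,ys+r0].astype(np.float32); print(cv2.minAreaRect(pts))
    cv2.imwrite(f"pics/m_{n}.png",cv2.resize(np.hstack([im.astype(np.uint8),np.repeat(m[...,None]*255,3,2).astype(np.uint8)]),None,fx=8,fy=8,interpolation=cv2.INTER_NEAREST))
E
python3 cellfit.py
```

```text
top 146 323 339 219 240
((331.1800231933594, 229.74000549316406), (23.000003814697266, 6.600000858306885), 53.13010025024414)
scene 171 159 181 224 234
((169.8243408203125, 229.05406188964844), (22.35826301574707, 7.726752281188965), 9.462322235107422)
```

```bash
python3 - <<'E'
import cv2,numpy as np
im=cv2.imread("pics/top0.png")
a=im[155:222,215:262]; a=np.clip((a.astype(float)-20)*1.6,0,255).astype(np.uint8)
cv2.imwrite("pics/tray1.png",cv2.resize(a,None,fx=8.9,fy=8.9,interpolation=cv2.INTER_NEAREST))
im=cv2.imread("pics/scene0.png")
a=im[185:235,242:305]; a=np.clip((a.astype(float)-20)*1.6,0,255).astype(np.uint8)
cv2.imwrite("pics/tray2.png",cv2.resize(a,None,fx=12,fy=12,interpolation=cv2.INTER_CUBIC))
E
```

```text
(no output)
```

View pics/tray1.png

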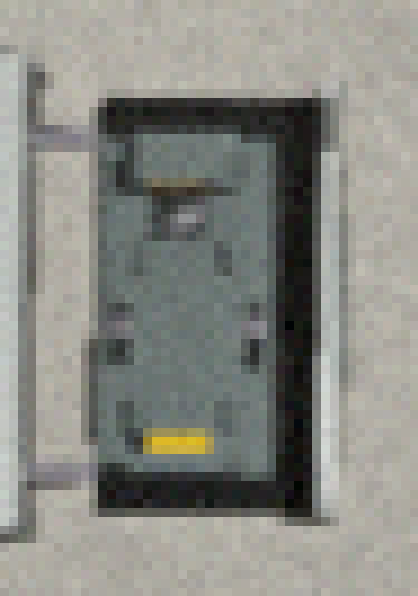

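View pics/tray2.png

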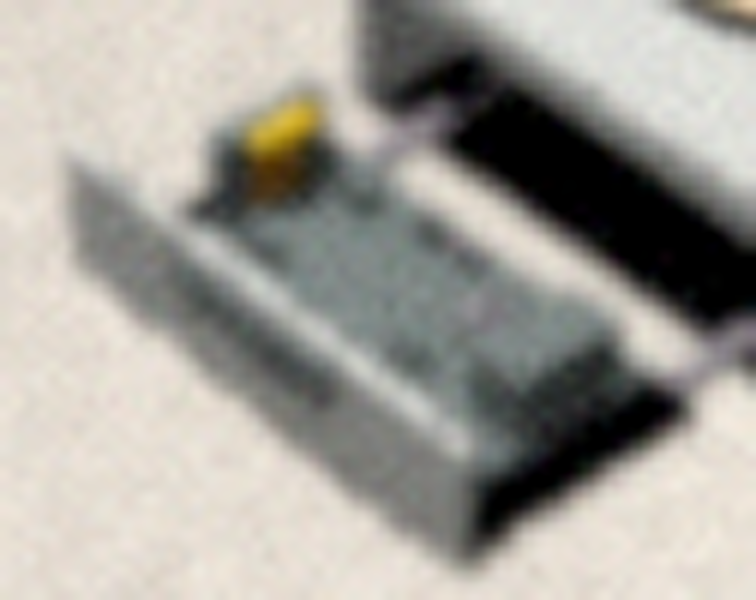

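View pics/m_top.png

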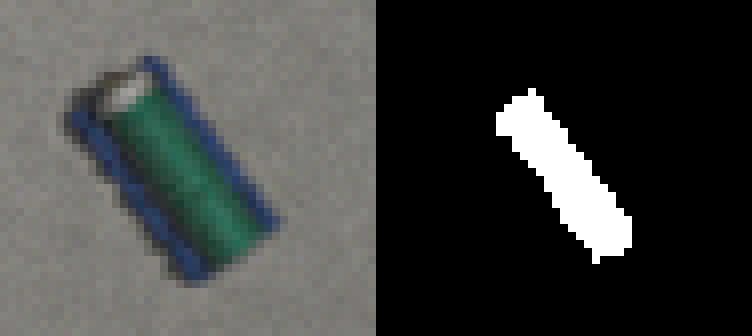

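View pics/m_scene.png

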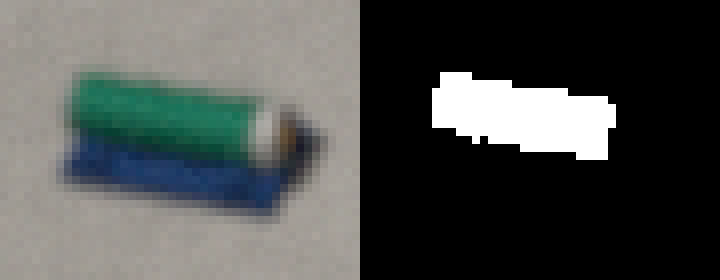

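```bash
python3 - <<'E'
s=open('fit.py').read()
a=s.index('("top",tp((688,440))'); b=s.index('def model')
new='''("top",np.array((252.7,213.3)),(64,45,38),1,0),("top",np.array((252.7,163.7)),(-64,45,38),1,0),
("scene",uncrop((68,155),(242,185),12),(64,45,38),1,0),("scene",uncrop((468,572),(242,185),12),(-64,45,4),1,0),
("top",np.array((230.6,202.8)),(30,-9,33.5),1,1),("top",np.array((238.4,202.8)),(30,9,33.5),1,1),
("top",np.array((230.6,205.6)),(36,-9,33.5),1,1),("top",np.array((238.4,205.6)),(36,9,33.5),1,1),
("scene",uncrop((325,121),(242,185),12),(30,-9,30.5),1,1),("scene",uncrop((255,163),(242,185),12),(30,9,30.5),1,1)]
'''
open('fit.py','w').write(s[:a]+new+s[b:])
E
python3 fit.py
cat > cellfit2.py <<'E'
from h import *
# top: ends of can axis silhouette.  corners of the can from 8x crop (offset 308,208)
ct=lambda u:uncrop(u,(308,208),8); cs=lambda u:uncrop(u,(150,215),8)
# top: green/white side corners: collar end (104,104)&(152,74)?; flat end corners (222,265),(270,235)
# use mask rows: optimise rendered silhouette vs colour mask
import cv2
ims={n:cv2.imread(f"pics/{n}0.png").astype(float) for n in("top","scene")}
M={};W=dict(top=(208,250,308,355),scene=(215,250,150,195))
def soft(im):
    b,g,r=im[...,0],im[...,1],im[...,2]
    return np.clip(((g-r)-5)/40,0,1)
for n,(r0,r1,c0,c1) in W.items():
    im=ims[n][r0:r1,c0:c1]; M[n]=soft(im)
def sil(n,x,y,th):
    # green part of can: from -34 to +26?(collar), hull
    a=np.linspace(0,2*np.pi,24); P=[]
    for xx in(-34,G): P+= [(xx,10.5*np.cos(t),18.5+10.5*np.sin(t)) for t in a]
    q=proj(n,T(x,y,th,np.array(P))); r0,r1,c0,c1=W[n]; k=8
    h=cv2.convexHull(((q-[c0,r0]+.5)*k).astype(np.float32)).round().astype(np.int32)
    m=np.zeros(((r1-r0)*k,(c1-c0)*k),np.uint8); cv2.fillConvexPoly(m,h,255)
    return cv2.resize(m,(c1-c0,r1-r0),interpolation=cv2.INTER_AREA)/255.
from scipy.optimize import minimize
for views in(("top",),("scene",),("top","scene")):
    def f(p):
        global G; G=p[3]
        return sum(((sil(n,*p[:3])-M[n])**2).sum() for n in views)+ (0.02*(p[3]-27))**2
    best=None
    for th in(.5,.6,.7):
        r0=ray("top",(331.2,229.7),20)
        r=minimize(f,[r0[0],r0[1],th,27],method="Nelder-Mead",options=dict(initial_simplex=[[r0[0],r0[1],th,27],[r0[0]+6,r0[1],th,27],[r0[0],r0[1]+6,th,27],[r0[0],r0[1],th+.1,27],[r0[0],r0[1],th,31]],maxiter=400))
        if best is None or r.fun<best.fun: best=r
    print(views,best.x.round(2),best.fun)
E
python3 cellfit2.py
```

```text
lamp x,y,yaw,d,s [618.53 143.93   3.16] [82.65  9.27] px offs [ 0.81  0.14  0.7  -0.17]
top (-70, -70, 52) [-0.39 -0.39]
top (-70, 70, 52) [ 0.25 -0.42]
top (70, 70, 52) [-0.16  0.52]
top (70, -70, 52) [0.11 0.34]
scene (70, 70, 52) [-1.57 -0.24]
scene (-70, 70, 52) [ 0.73 -0.32]
scene (-70, -70, 52) [ 0.24 -0.12]
scene (-70, 70, 0) [-0.6   1.32]
top (64, 45, 38) [-0.67 -0.48]
top (-64, 45, 38) [-0.33 -0.31]
scene (64, 45, 38) [-0.27 -0.41]
scene (-64, 45, 4) [-0.75  0.35]
top (30, -9, 33.5) [0.64 0.38]
top (30, 9, 33.5) [-0.2   0.42]
top (36, -9, 33.5) [ 0.61 -0.1 ]
top (36, 9, 33.5) [-0.22 -0.06]
scene (30, -9, 30.5) [0.06 0.62]
scene (30, 9, 30.5) [ 0.76 -0.06]
bay [[620.82  31.3   18.5 ]]
bayS [[611.56  31.12  18.5 ]]
fascia [[621.74 -13.69  21.  ]]
('top',) [ 525.35 -220.99    0.63   22.92] 16.088580179063616
('scene',) [ 524.35 -216.19    0.62   17.09] 25.697189722744177
('top', 'scene') [ 525.91 -218.53    0.61   19.52] 61.17403488616893
```

```bash
python3 - <<'E'
from h import *
from scipy.spatial.transform import Rotation as R
s=manip.sense();m=R.from_quat(s["orientation"]).as_matrix();print(m.round(3));psi=np.arctan2(m[1,1],m[0,1]);print("psi",psi,"q1",s["q"][0],"q6",s["q"][5], s["tcp_pos"])
E
```

```text
[[-0.     0.227 -0.974]
 [ 0.002 -0.974 -0.227]
 [-1.    -0.002 -0.   ]]
psi -1.3420151731523997 q1 -1.4629948593939242 q6 -0.12097785436489981 [ 130.3555014  -559.53321702  221.73129626]
```

Request:
{"name": "play_rows", "arguments": {
  "moves": [
    [[1, 0, 0, -0.015, -0.13], [1, 0, 0, -0.03, -0.13], [1, 0.01, -0.005, -0.045, -0.13], [1, 0.01, -0.005, -0.045, 0], [1, 0.01, -0.005, -0.045, 0], [1, 0.01, -0.005, -0.045, 0], [1, 0.01, -0.005, -0.045, 0], [1, 0.01, -0.005, -0.045, 0], [1, 0.01, -0.005, -0.045, 0], [1, 0.01, -0.005, -0.045, 0], [1, 0.01, -0.005, -0.045, 0], [1, 0.01, -0.005, -0.04, 0], [1, 0.01, 0, -0.02, 0], [1, 0.01, 0, -0.01, 0], [1, 0, 0, 0, 0], [1, 0, 0, 0, 0]]
  ]
}}

```text
clock: 1.7
tcp_pos: [533.8, -235.0, 102.1]
orientation: [-0.673, -0.215, 0.674, -0.215]
wrist_force: [-0.3, 0.9, -0.4]
width: 0.998
```

```bash
cat >> h.py <<'E'
from scipy.spatial.transform import Rotation as Rn
import cv2
def delta(tgt):
    s=manip.sense();m=Rn.from_quat(s["orientation"]).as_matrix();print("psi",np.arctan2(m[1,1],m[0,1]).round(4),"pos",s["tcp_pos"].round(1),"F",s["wrist_force"].round(2),"M",s["moment"].round(2),"w",round(s["width"]*94,1),"q6",s["q"][5].round(2),"t",round(s["clock"],2))
    if tgt is not None: print("tool delta mm",(m.T@(np.array(tgt)-s["tcp_pos"])).round(1))
def snap(n,name,box,k):
    im=manip.snapshot(n)[:,:,::-1]; cv2.imwrite(f"pics/{name}_full.png",im); r0,r1,c0,c1=box
    cv2.imwrite(f"pics/{name}.png",cv2.resize(np.ascontiguousarray(im[r0:r1,c0:c1]),None,fx=k,fy=k,interpolation=cv2.INTER_CUBIC))
E
python3 - <<'E'
from h import *
delta((525.4,-219.5,50))
snap("scene","a_s",(190,250,130,210),9)
snap("top","a_t",(195,260,295,370),9)
s=manip.sense();p=s["tcp_pos"];m=Rn.from_quat(s["orientation"]).as_matrix()
for n in("scene","top"):
    for d in(0,53,-53): print(n,d,proj(n,p+17*m[:,0]+d*m[:,1]).round(1))
E
```

```text
psi -0.9523 pos [ 533.8 -235.   102.1] F [-0.32  0.88 -0.41] M [0.   0.01 0.01] w 93.8 q6 0.42 t 1.7
tool delta mm [ 52.1 -17.4  -2.2]
scene 0 [[162.6 215.1]]
scene 53 [[151.2 230.9]]
scene -53 [[172.9 200.7]]
top 0 [[340.3 224. ]]
top 53 [[358. 212.]]
top -53 [[322.5 236.1]]
```

View pics/a_s.png

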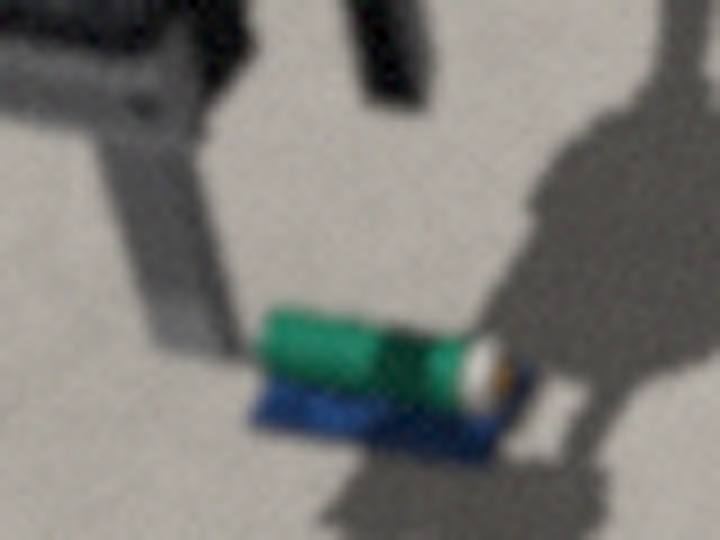

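View pics/a_t.png

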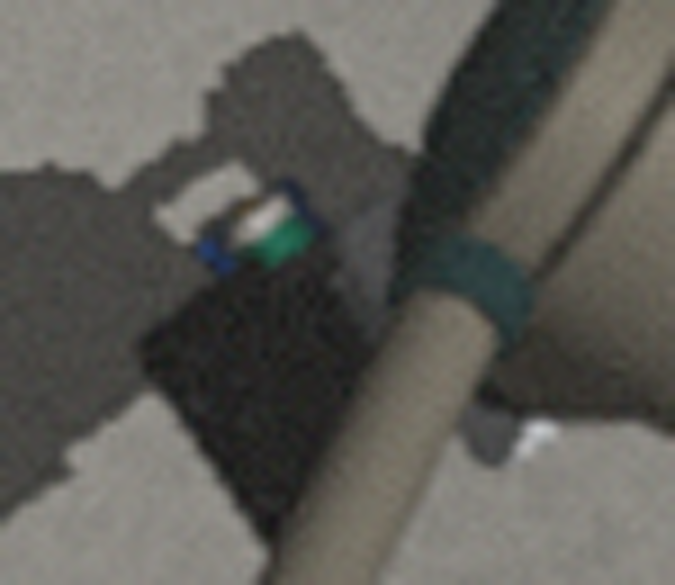

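Request:
{"name": "play_rows", "arguments": {
  "moves": [
    [[1, 0.01, -0.009, -0.002, 0], [1, 0.015, -0.008, 0, 0], [1, 0.015, 0, 0, 0], [1, 0.015, 0, 0, 0], [0.4, 0.012, 0, 0, 0], [0, 0.005, 0, 0, 0], [-0.2, 0, 0, 0, 0], [-0.2, 0, 0, 0, 0]]
  ]
}}

```text
clock: 2.6
tcp_pos: [526.7, -219.8, 30.8]
orientation: [0.674, 0.215, -0.673, 0.215]
wrist_force: [0.0, 0.1, 0.2]
width: 0.7
```

```bash
python3 - <<'E'
from h import *
delta((525.3,-219.8,27))
snap("scene","b_s",(195,255,130,210),9)
E
```

```text
psi -0.9523 pos [ 526.7 -219.8   30.8] F [0.01 0.13 0.19] M [-0.03  0.01 -0.01] w 65.8 q6 0.44 t 2.6
tool delta mm [ 3.8 -0.8  1.1]
```

View pics/b_s.png

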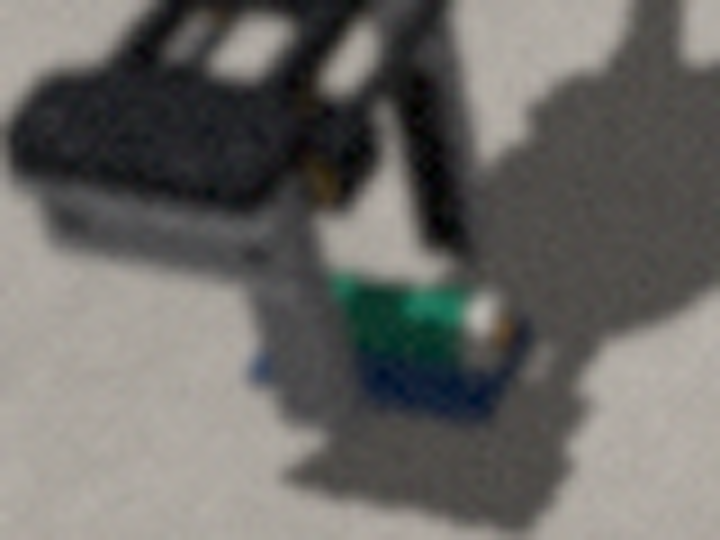

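Request:
{"name": "play_rows", "arguments": {
  "moves": [
    [[-0.2, 0.002, -0.001, 0.001, 0], [-0.4, 0.002, 0, 0, 0], [-1, 0, 0, 0, 0], [-1, 0, 0, 0, 0], [-1, 0, 0, 0, 0], [-1, 0, 0, 0, 0], [-1, 0, 0, 0, 0], [-1, 0, 0, 0, 0], [-1, 0, 0, 0, 0], [-1, 0, 0, 0, 0]]
  ]
}}

```text
clock: 3.65
tcp_pos: [525.0, -219.2, 26.5]
orientation: [0.674, 0.215, -0.674, 0.215]
wrist_force: [-0.5, -0.0, 0.5]
width: 0.216
```

```bash
python3 - <<'E'
from h import *
delta(None)
E
```

```text
psi -0.9521 pos [ 525.  -219.2   26.5] F [-0.49 -0.04  0.55] M [ 0.02 -0.07 -0.05] w 20.3 q6 0.43 t 3.65
```

Request:
{"name": "play_rows", "arguments": {
  "moves": [
    [[-1, -0.005, 0, 0, 0], [-1, -0.015, 0, 0, 0], [-1, -0.025, 0, 0, 0], [-1, -0.025, 0, 0, 0], [-1, -0.01, 0, 0, 0], [-1, 0, 0, 0, 0], [-1, 0, 0, 0, 0]]
  ]
}}

```text
clock: 4.35
tcp_pos: [524.5, -219.0, 105.8]
orientation: [-0.673, -0.216, 0.674, -0.215]
wrist_force: [0.7, 0.4, -0.3]
width: 0.215
```

```bash
python3 - <<'E'
from h import *
delta(None)
snap("scene","c_s",(165,235,125,205),9)
E
```

```text
psi -0.952 pos [ 524.5 -219.   105.8] F [ 0.72  0.44 -0.28] M [-0.01  0.01  0.01] w 20.2 q6 0.43 t 4.35
```

View pics/c_s.png

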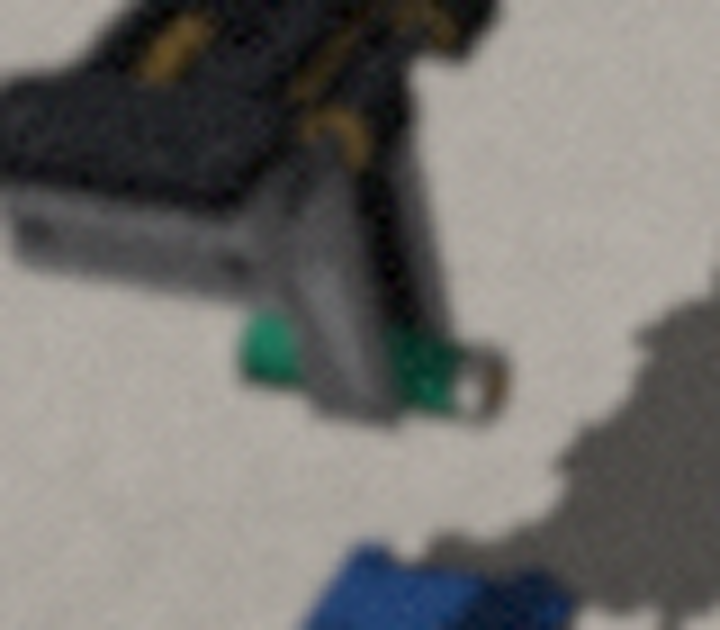

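Request:
{"name": "play_rows", "arguments": {
  "moves": [
    [[-1, 0, 0, 0, -0.143], [-1, 0, 0, 0, -0.15], [-1, 0, 0, 0, -0.15], [-1, 0, 0, 0, -0.15], [-1, 0, 0, 0, -0.15], [-1, 0, 0, 0, -0.15], [-1, 0, 0, 0, -0.15], [-1, 0, 0, 0, -0.15], [-1, 0, 0, 0, -0.15], [-1, 0, 0, 0, -0.15], [-1, 0, 0, 0, -0.15], [-1, 0, 0, 0, -0.15], [-1, 0, 0, 0, -0.15], [-1, 0, 0, 0, -0.15], [-1, 0, 0, 0, -0.15], [-1, 0, 0, 0, -0.15], [-1, 0, 0, 0, -0.15]]
  ]
}}

```text
clock: 6.1
tcp_pos: [524.1, -218.8, 104.8]
orientation: [-0.009, 0.708, 0.01, 0.706]
wrist_force: [0.2, -0.5, -1.0]
width: 0.215
```

Request:
{"name": "play_rows", "arguments": {
  "moves": [
    [[-1, 0, 0.015, 0.01, 0], [-1, 0, 0.03, 0.015, 0], [-1, 0, 0.03, 0.02, 0], [-1, 0, 0.03, 0.02, 0], [-1, 0, 0.03, 0.02, 0], [-1, 0, 0.03, 0.02, 0], [-1, 0, 0.03, 0.02, 0], [-1, 0, 0.03, 0.02, 0], [-1, 0, 0.03, 0.02, 0], [-1, 0, 0.03, 0.015, 0], [-1, 0, 0.03, 0.01, 0], [-1, 0, 0.02, 0.005, 0], [-1, 0, 0.01, 0, 0], [-1, 0, 0, 0, 0], [-1, 0, 0, 0, 0]]
  ]
}}

```text
clock: 7.6
tcp_pos: [712.3, 128.5, 106.1]
orientation: [-0.008, 0.707, 0.007, 0.707]
wrist_force: [0.7, 0.2, -1.6]
width: 0.213
```

```bash
python3 - <<'E'
from h import *
delta((712,130,75))
snap("scene","d_s",(130,210,270,370),7.5)
snap("top","d_t",(130,220,150,260),7)
E
```

```text
psi 1.5908 pos [712.3 128.5 106.1] F [ 0.67  0.2  -1.58] M [ 0.02 -0.17  0.03] w 20.1 q6 -1.51 t 7.6
tool delta mm [31.1  1.5 -0.3]
```

View pics/d_s.png

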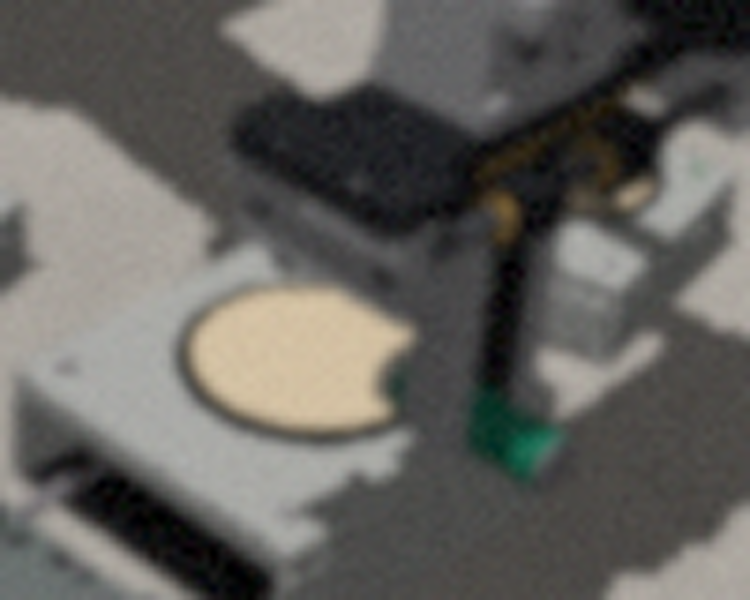

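View pics/d_t.png

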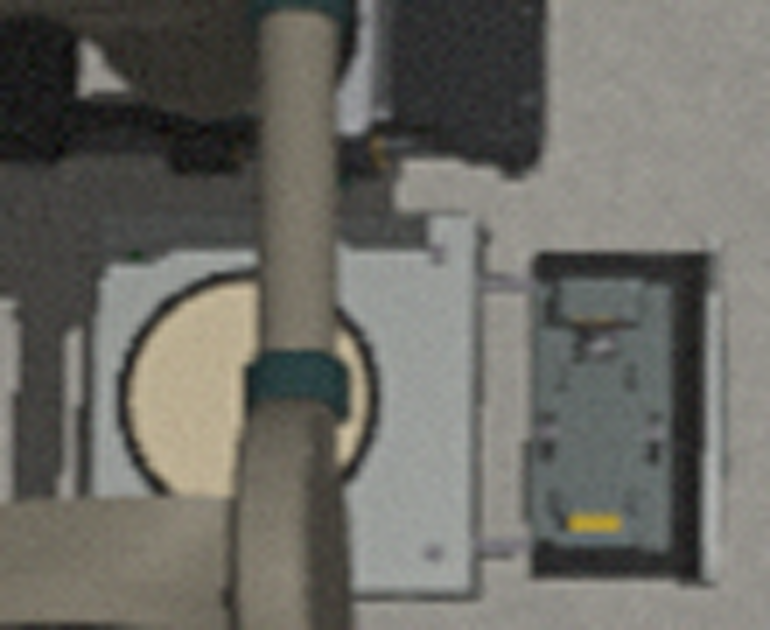

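Request:
{"name": "play_rows", "arguments": {
  "moves": [
    [[-1, 0.01, 0, 0, 0], [-1, 0.015, 0, 0, 0], [-1, 0.006, 0, 0, 0], [-1, 0.002, 0, 0, 0], [-1, 0, 0, 0, 0], [-1, 0, 0, 0, 0]]
  ]
}}

```text
clock: 8.3
tcp_pos: [713.3, 129.6, 73.6]
orientation: [-0.007, 0.707, 0.007, 0.707]
wrist_force: [0.2, -0.4, 0.2]
width: 0.214
```

Request:
{"name": "play_rows", "arguments": {
  "moves": [
    [[-1, 0.002, 0, 0, 0], [-1, 0.001, 0, 0, 0], [-1, 0.001, 0, 0, 0], [-1, 0.001, 0, 0, 0], [-1, 0, 0, 0, 0]]
  ]
}}

```text
clock: 8.8
tcp_pos: [713.5, 129.7, 69.5]
orientation: [-0.007, 0.707, 0.007, 0.708]
wrist_force: [-0.2, -0.1, 4.9]
width: 0.214
```

Request:
{"name": "play_rows", "arguments": {
  "moves": [
    [[-1, 0.001, 0, 0, 0], [-1, 0.001, 0, 0, 0], [-1, 0.001, 0, 0, 0], [-1, 0, 0, 0, 0]]
  ]
}}

```text
clock: 9.2
tcp_pos: [714.3, 129.3, 67.0]
orientation: [-0.007, 0.706, 0.007, 0.708]
wrist_force: [0.3, 0.2, 6.0]
width: 0.217
```

Request:
{"name": "play_rows", "arguments": {
  "moves": [
    [[-1, 0.001, 0, 0, 0], [-1, 0.001, 0, 0, 0], [-1, 0.001, 0, 0, 0], [-1, 0.001, 0, 0, 0], [-1, 0.001, 0, 0, 0], [-1, 0.001, 0, 0, 0], [-1, 0, 0, 0, 0]]
  ]
}}

```text
clock: 9.9
tcp_pos: [715.3, 129.4, 61.4]
orientation: [-0.007, 0.705, 0.007, 0.709]
wrist_force: [1.6, -1.6, 7.1]
width: 0.217
```

```bash
python3 - <<'E'
from h import *
delta(None)
snap("scene","e_s",(150,220,280,360),9)
E
```

```text
psi 1.591 pos [715.3 129.4  61.4] F [ 1.58 -1.56  7.08] M [-0.14 -0.29  0.02] w 20.4 q6 -1.51 t 9.9
```

View pics/e_s.png

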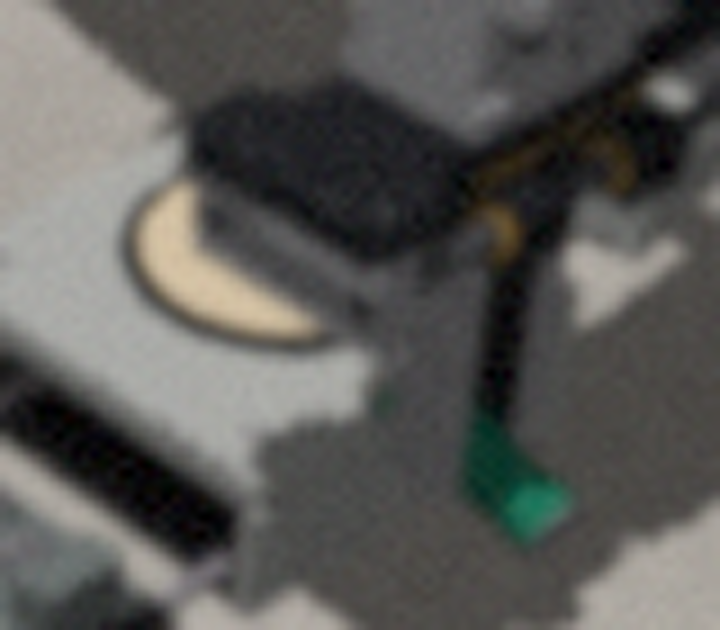

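Request:
{"name": "play_rows", "arguments": {
  "moves": [
    [[-1, 0.001, 0, 0, 0], [-1, 0.001, 0, 0, 0], [-1, 0.001, 0, 0, 0], [-1, 0, 0, 0, 0], [-1, -0.004, 0, 0, 0], [-1, -0.01, 0, 0, 0], [-1, -0.02, 0, 0, 0], [-1, -0.01, 0, 0, 0], [-1, 0, 0, 0, 0], [-1, 0, 0, 0, 0]]
  ]
}}

```text
clock: 10.95
tcp_pos: [712.6, 129.6, 100.2]
orientation: [-0.007, 0.707, 0.007, 0.707]
wrist_force: [0.1, -0.1, -1.0]
width: 0.214
```

```bash
python3 - <<'E'
from h import *
delta(None)
snap("scene","f_s",(130,210,280,370),8)
E
```

```text
psi 1.5911 pos [712.6 129.6 100.2] F [ 0.14 -0.09 -0.99] M [ 0.05 -0.07 -0.04] w 20.2 q6 -1.51 t 10.95
```

View pics/f_s.png

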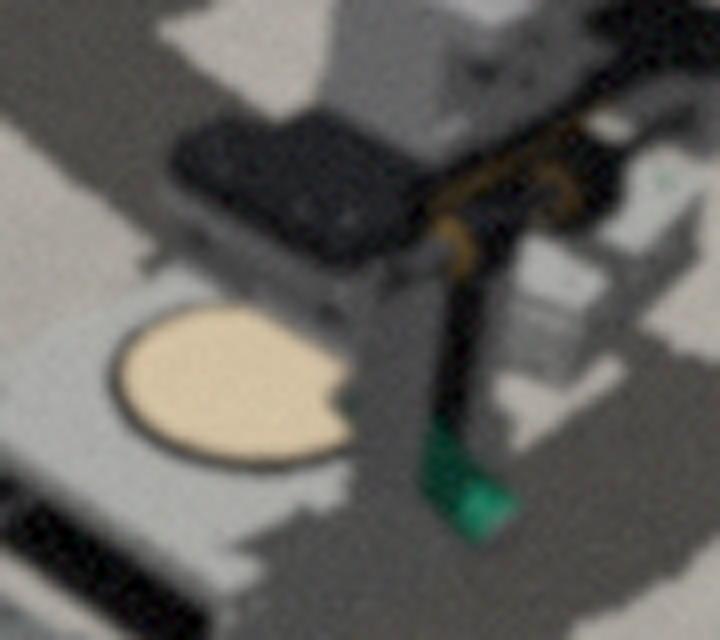

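Request:
{"name": "play_rows", "arguments": {
  "moves": [
    [[-1, 0, -0.005, -0.006, 0], [-1, 0, -0.01, -0.01, 0], [-1, 0, -0.015, -0.016, 0], [-1, 0, -0.015, -0.02, 0], [-1, 0, -0.015, -0.02, 0], [-1, 0, -0.015, -0.02, 0], [-1, 0, -0.011, -0.015, 0], [-1, 0, -0.01, -0.006, 0], [-1, 0.01, 0, 0, 0], [-1, 0.015, 0, 0, 0], [-1, 0.005, 0, 0, 0], [-1, 0, 0, 0, 0], [-1, 0, 0, 0, 0]]
  ]
}}

```text
clock: 12.3
tcp_pos: [602.5, 31.6, 70.2]
orientation: [-0.007, 0.707, 0.007, 0.707]
wrist_force: [-0.0, -0.3, -0.1]
width: 0.212
```

```bash
python3 - <<'E'
from h import *
delta((602,31.3,44))
snap("scene","g_s",(165,235,235,315),9)
snap("top","g_t",(150,220,200,280),9)
E
```

```text
psi 1.5913 pos [602.5  31.6  70.2] F [-0.02 -0.32 -0.07] M [ 0.03 -0.17  0.01] w 19.9 q6 -1.65 t 12.3
tool delta mm [26.2 -0.3 -0.5]
```

View pics/g_s.png

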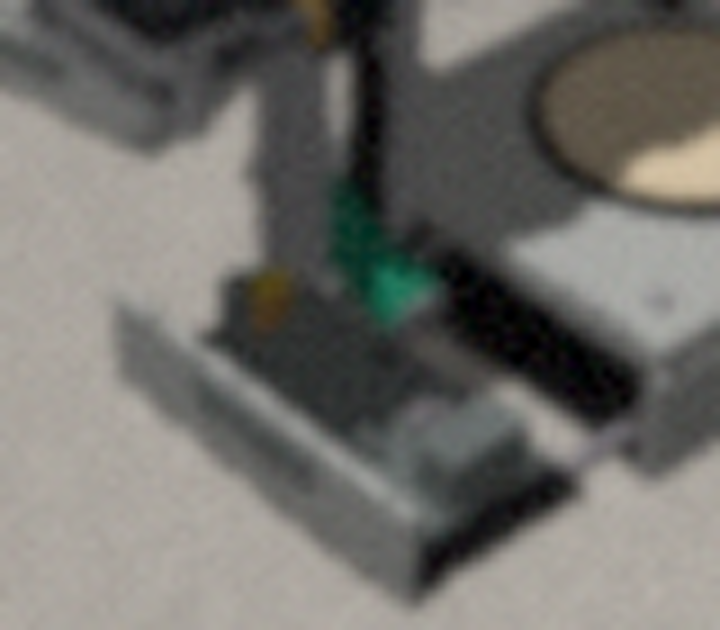

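View pics/g_t.png

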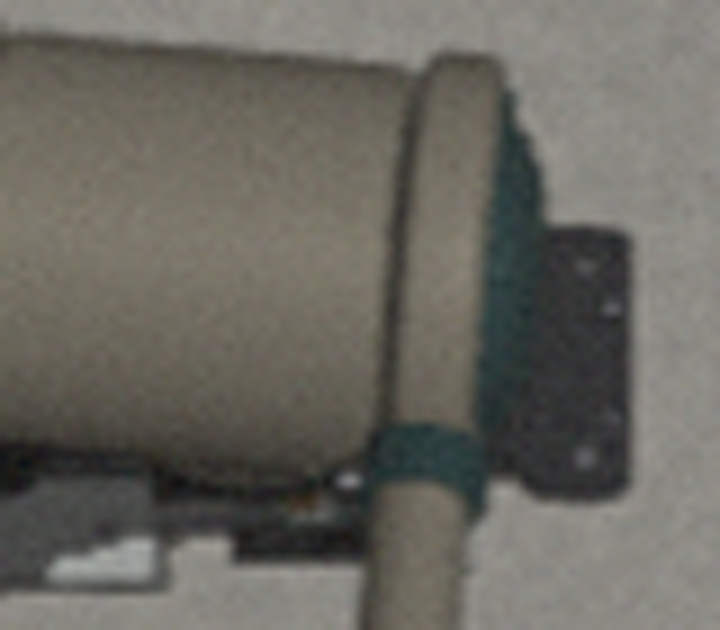

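```bash
python3 - <<'E'
from h import *
u=lambda p:uncrop(p,(235,165),9)
off=np.array([.8,-.4])
for nm,X in dict(flat=(633.1,32.2,47.3),flat_low=(628.5,32.2,37.9),flat_up=(637.7,32.2,56.7),tip_near=(602.5,21,53.2),blockTopFrontNear=(655,16,29),blockTopFrontFar=(655,46,29),springend=(641,31.3,18.5),lipnear=(582,22,30.5),lipfar=(582,40,30.5)).items():
    p=proj("scene",X)[0]+off; print(nm,((p-[235,165]+.5)*9-.5).round())
E
```

```text
flat [407. 327.]
flat_low [395. 344.]
flat_up [418. 309.]
tip_near [306. 274.]
blockTopFrontNear [414. 440.]
blockTopFrontFar [493. 395.]
springend [420. 419.]
lipnear [264. 299.]
lipfar [311. 274.]
```

```bash
python3 - <<'E'
from h import *
im=cv2.imread("pics/g_s_full.png"); off=np.array([.8,-.4])
out=[]
a=np.linspace(0,2*np.pi,40)
for th in (12,19,26):
    big=cv2.resize(im[165:220,255:300],None,fx=6*1.5,fy=9,interpolation=cv2.INTER_CUBIC)
    t=np.radians(th);ax=np.array([-np.cos(t),-.02,np.sin(t)]);n2=np.array([np.sin(t),0,np.cos(t)]);yy=np.array([0,1,0])
    c=np.array([602.5,31.6,62.2])
    for e,col in((-34,(0,0,255)),(34,(255,0,0))):
        P=np.array([c+e*ax+10.5*(np.cos(q)*yy+np.sin(q)*n2) for q in a]); p=((proj("scene",P)+off-[255,165]+.5)*9).astype(int)
        cv2.polylines(big,[p.reshape(-1,1,2)],True,col,1)
    cv2.putText(big,str(th),(5,20),0,.6,(0,0,0),2); out.append(big[:, :265] if 0 else big)
o=np.hstack(out); o=cv2.resize(o,None,fx=.65,fy=.65,interpolation=cv2.INTER_AREA);print(o.shape); cv2.imwrite("pics/ov.png",o)
E
```

```text
(322, 790, 3)
```

View pics/ov.png

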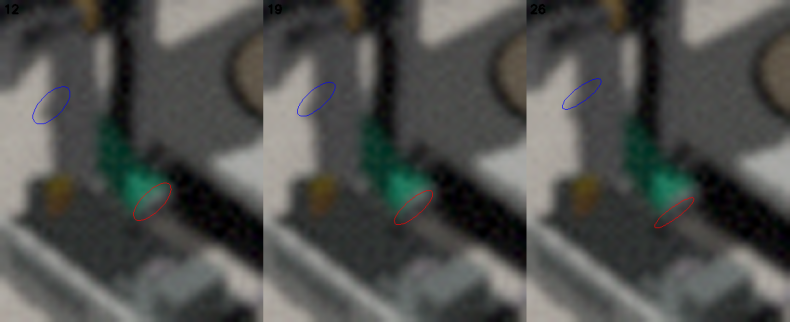

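```bash
python3 - <<'E'
from h import *
im=cv2.imread("pics/g_s_full.png")
a=im[172:206,256:290].astype(float); a=np.clip((a-15)*1.7,0,255).astype(np.uint8)
cv2.imwrite("pics/gz.png",cv2.resize(a,None,fx=17,fy=17,interpolation=cv2.INTER_CUBIC))
E
```

```text
(no output)
```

View pics/gz.png

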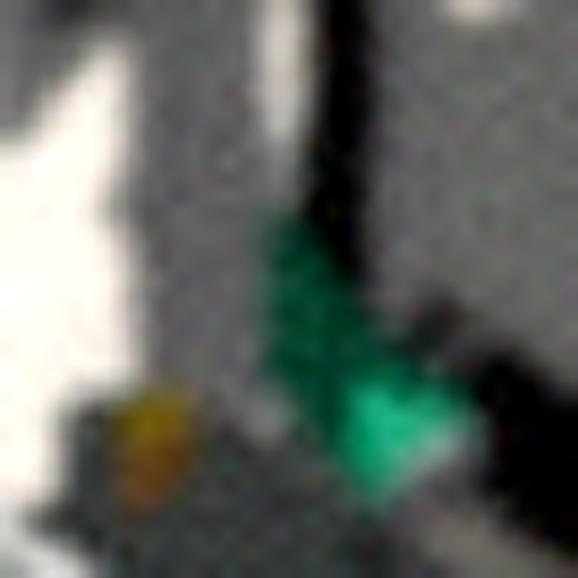

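```bash
python3 - <<'E'
from h import *
off=np.array([.8,-.4]); c=np.array([602.5,31.6,62.2]); tip=proj("scene",c+[0,-10.5,-9])[0]+off; print("tip",tip)
def f(p):
    t=p[1];d=np.array([np.cos(t),.02,-np.sin(t)]); return proj("scene",c+p[0]*d)[0]+off-[280.8,198.3]
r=least_squares(f,[34,.4]);print(r.x[0],np.degrees(r.x[1]),r.fun)
yy=np.array([0,1,0])
for th in(12,15,18,21,24,27):
    t=np.radians(th);d=np.array([np.cos(t),.02,-np.sin(t)]);n2=np.array([np.sin(t),0,np.cos(t)])
    a=np.linspace(0,2*np.pi,90);R=[proj("scene",np.array([c+e*d+10.5*(np.cos(q)*yy+np.sin(q)*n2) for q in a])) for e in(0,32)]
    # silhouette slopes
    dirv=proj("scene",c+32*d)[0]-proj("scene",c)[0]; nn=np.array([-dirv[1],dirv[0]])
    sl=[]
    for sg in(1,-1):
        P=[r_[np.argmax(sg*(r_@nn))] for r_ in R]; v=P[1]-P[0]; sl.append(np.degrees(np.arctan2(v[1],v[0])))
    (cx,cy),ax,ang=cv2.fitEllipse(R[1].astype(np.float32)); print(th,np.round(sl,1),"end ellipse",np.round(ax,2),round(ang), "flat centre in gz",((proj("scene",c+34*d)[0]+off-[256,172]+.5)*17).round())
E
```

```text
tip [268.63293516 195.01522213]
34.358369097925625 7.003201664135507 [0. 0.]
12 [44.1 43.4] end ellipse [3.53 8.34] 45 flat centre in gz [426. 468.]
15 [46.  45.4] end ellipse [3.19 8.33] 47 flat centre in gz [424. 475.]
18 [47.8 47.2] end ellipse [2.85 8.32] 49 flat centre in gz [421. 483.]
21 [49.5 49. ] end ellipse [2.49 8.31] 50 flat centre in gz [418. 489.]
24 [51.2 50.8] end ellipse [2.14 8.3 ] 52 flat centre in gz [415. 496.]
27 [52.8 52.5] end ellipse [1.77 8.28] 54 flat centre in gz [411. 501.]
```

```bash
python3 - <<'E'
from h import *
W=[]
for n in("d_s","f_s"):
    im=cv2.imread(f"pics/{n}_full.png")
    a=im[170:204,318:354].astype(float); a=np.clip((a-10)*2.0,0,255).astype(np.uint8)
    W.append(cv2.resize(a,None,fx=11,fy=11,interpolation=cv2.INTER_CUBIC))
cv2.imwrite("pics/df.png",np.hstack(W))
off=np.array([.8,-.4])
for p in((712.3,128.5,106.1),(712.6,129.6,100.2)):
    c=np.array(p)-[0,0,8]
    for th in(0,10,18,26):
        t=np.radians(th);d=np.array([np.cos(t),.02,-np.sin(t)]);print(p[2],th,((proj("scene",c+34*d)[0]+off-[318,170]+.5)*11).round(), "tip near",((proj("scene",c+[0,-10.5,-9])[0]+off-[318,170]+.5)*11).round(),"tip far",((proj("scene",c+[0,10.5,-9])[0]+off-[318,170]+.5)*11).round())
E
```

```text
106.1 0 [273. 239.] tip near [116. 218.] tip far [181. 181.]
106.1 10 [268. 260.] tip near [116. 218.] tip far [181. 181.]
106.1 18 [261. 274.] tip near [116. 218.] tip far [181. 181.]
106.1 26 [252. 285.] tip near [116. 218.] tip far [181. 181.]
100.2 0 [274. 259.] tip near [118. 238.] tip far [182. 201.]
100.2 10 [269. 279.] tip near [118. 238.] tip far [182. 201.]
100.2 18 [262. 293.] tip near [118. 238.] tip far [182. 201.]
100.2 26 [253. 305.] tip near [118. 238.] tip far [182. 201.]
```

View pics/df.png

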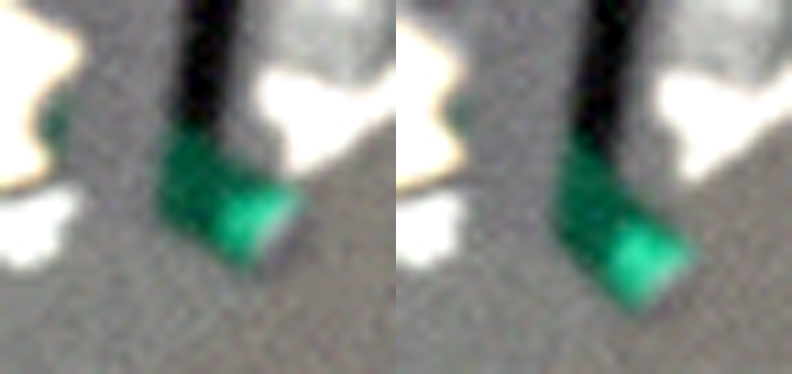

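Request:
{"name": "play_rows", "arguments": {
  "moves": [
    [[-1, 0.005, 0, 0, 0], [-1, 0.01, 0, 0, 0], [-1, 0.008, 0, 0, 0], [-1, 0.003, 0, 0, 0], [-1, 0.001, 0, 0, 0], [-1, 0, 0, 0, 0], [-1, 0, 0, 0, 0]]
  ]
}}

```text
clock: 13.1
tcp_pos: [602.3, 31.3, 43.5]
orientation: [-0.007, 0.707, 0.007, 0.707]
wrist_force: [0.1, -0.3, -0.5]
width: 0.217
```

Request:
{"name": "play_rows", "arguments": {
  "moves": [
    [[-1, 0.001, 0, 0, 0], [-1, 0.001, 0, 0, 0], [-1, 0, 0, 0, 0]]
  ]
}}

```text
clock: 13.4
tcp_pos: [602.4, 31.3, 42.1]
orientation: [-0.007, 0.707, 0.007, 0.707]
wrist_force: [-1.6, 0.3, 4.2]
width: 0.214
```

```bash
python3 - <<'E'
from h import *
delta(None)
snap("scene","h_s",(172,222,240,300),12)
delta(None)
E
```

```text
psi 1.591 pos [602.4  31.3  42.1] F [-1.55  0.28  4.22] M [ 0.06  0.09 -0.01] w 20.1 q6 -1.65 t 13.4
psi 1.5911 pos [602.4  31.3  42.1] F [-0.2   0.89  4.74] M [0.02 0.1  0.01] w 20.0 q6 -1.65 t 13.45
```

View pics/h_s.png

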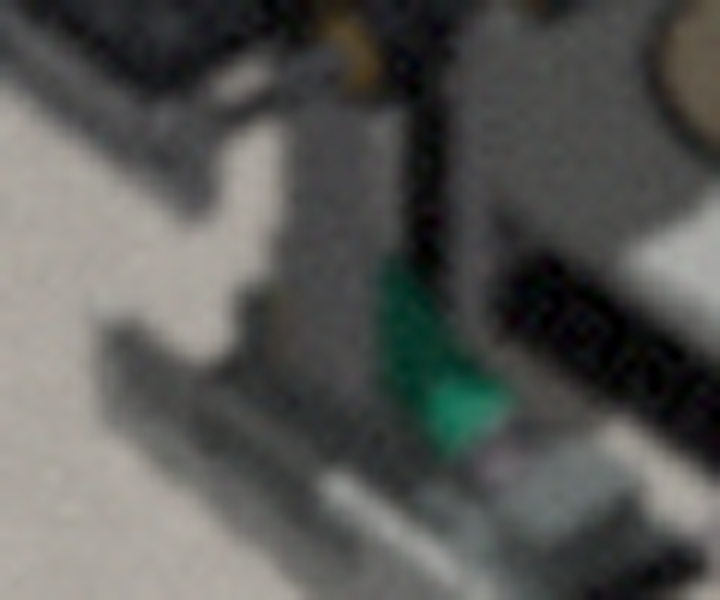

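Request:
{"name": "play_rows", "arguments": {
  "moves": [
    [[-1, -0.002, 0, 0, 0], [-1, 0, 0, 0.002, 0], [-1, 0, 0, 0.001, 0], [-1, 0, 0, 0, 0], [-1, 0, 0, 0, 0]]
  ]
}}

```text
clock: 13.95
tcp_pos: [604.8, 31.4, 43.1]
orientation: [-0.007, 0.707, 0.007, 0.707]
wrist_force: [-0.6, 0.3, 0.1]
width: 0.215
```

Request:
{"name": "play_rows", "arguments": {
  "moves": [
    [[-1, 0, 0, 0.002, 0], [-1, 0, 0, 0.001, 0], [-1, 0, 0, 0, 0], [-1, 0, 0, 0, 0]]
  ]
}}

```text
clock: 14.35
tcp_pos: [607.6, 31.5, 43.2]
orientation: [-0.007, 0.707, 0.007, 0.707]
wrist_force: [-1.3, -0.1, -0.3]
width: 0.215
```

Request:
{"name": "play_rows", "arguments": {
  "moves": [
    [[-1, 0, 0, 0.002, 0], [-1, 0, 0, 0.001, 0], [-1, 0, 0, 0, 0], [-1, 0, 0, 0, 0]]
  ]
}}

```text
clock: 14.75
tcp_pos: [610.5, 31.5, 43.3]
orientation: [-0.007, 0.707, 0.007, 0.707]
wrist_force: [-2.5, -0.4, -0.8]
width: 0.217
```

Request:
{"name": "play_rows", "arguments": {
  "moves": [
    [[-1, 0, 0, 0.002, 0], [-1, 0, 0, 0.001, 0], [-1, 0, 0, 0, 0], [-1, 0, 0, 0, 0]]
  ]
}}

```text
clock: 15.15
tcp_pos: [613.5, 31.6, 43.3]
orientation: [-0.007, 0.707, 0.007, 0.707]
wrist_force: [-4.5, 0.7, -0.4]
width: 0.214
```

Request:
{"name": "play_rows", "arguments": {
  "moves": [
    [[-1, 0, 0, 0.002, 0], [-1, 0, 0, 0.001, 0], [-1, 0, 0, 0, 0], [-1, 0, 0, 0, 0]]
  ]
}}

```text
clock: 15.55
tcp_pos: [616.0, 31.7, 43.2]
orientation: [-0.007, 0.708, 0.007, 0.706]
wrist_force: [-5.2, -0.9, -0.4]
width: 0.217
```

Request:
{"name": "play_rows", "arguments": {
  "moves": [
    [[-1, 0, 0, 0.001, 0], [-1, 0, 0, 0, 0], [-1, 0, 0, 0, 0]]
  ]
}}

```text
clock: 15.85
tcp_pos: [616.7, 31.7, 43.2]
orientation: [-0.007, 0.708, 0.007, 0.706]
wrist_force: [-5.6, -0.3, 0.2]
width: 0.215
```

```bash
python3 - <<'E'
from h import *
delta(None)
snap("scene","i_s",(172,222,240,300),12)
delta(None)
snap("top","i_t",(150,220,200,280),9)
delta(None)
E
```

```text
psi 1.5911 pos [616.7  31.7  43.2] F [-5.58 -0.31  0.2 ] M [ 0.01  1.   -0.02] w 20.2 q6 -1.65 t 15.85
psi 1.5911 pos [616.7  31.7  43.2] F [-5.4   0.53  0.47] M [0.02 1.01 0.02] w 20.3 q6 -1.65 t 15.9
psi 1.5911 pos [616.7  31.7  43.2] F [-6.51 -0.48  0.35] M [ 0.    1.06 -0.01] w 20.5 q6 -1.65 t 15.95
```

View pics/i_s.png

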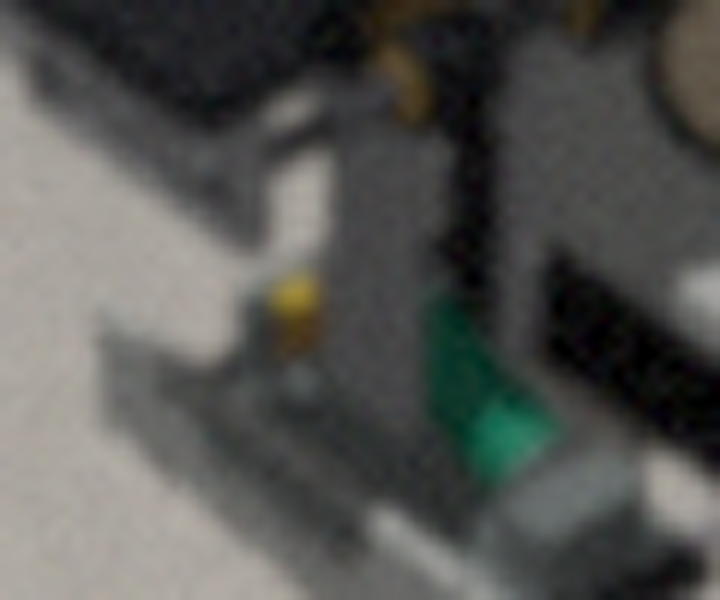

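Request:
{"name": "play_rows", "arguments": {
  "moves": [
    [[-1, 0, 0, 0.001, 0], [-1, 0, 0, 0, 0], [-1, 0, 0, 0, 0]]
  ]
}}

```text
clock: 16.25
tcp_pos: [617.4, 31.7, 43.2]
orientation: [-0.007, 0.708, 0.007, 0.706]
wrist_force: [-5.8, -0.0, 1.2]
width: 0.219
```

Request:
{"name": "play_rows", "arguments": {
  "moves": [
    [[-1, 0.001, 0, 0, 0], [-1, 0.001, 0, 0, 0], [-1, 0, 0, 0, 0]]
  ]
}}

```text
clock: 16.55
tcp_pos: [618.0, 31.7, 41.9]
orientation: [-0.007, 0.708, 0.007, 0.706]
wrist_force: [-6.8, 0.1, 5.2]
width: 0.216
```

Request:
{"name": "play_rows", "arguments": {
  "moves": [
    [[-1, 0.001, 0, 0, 0], [-1, 0.001, 0, 0, 0], [-1, 0, 0, 0, 0]]
  ]
}}

```text
clock: 16.85
tcp_pos: [618.3, 31.7, 40.6]
orientation: [-0.007, 0.707, 0.007, 0.707]
wrist_force: [-8.2, -0.2, 7.7]
width: 0.216
```

```bash
python3 - <<'E'
from h import *
delta(None)
snap("scene","j_s",(172,222,240,300),12)
delta(None)
E
```

```text
psi 1.5911 pos [618.3  31.7  40.6] F [-8.2  -0.23  7.73] M [0.1  1.06 0.05] w 20.3 q6 -1.65 t 16.85
psi 1.5911 pos [618.4  31.7  40.6] F [-7.56 -0.38  6.82] M [0.05 1.   0.01] w 19.9 q6 -1.65 t 16.9
```

View pics/j_s.png

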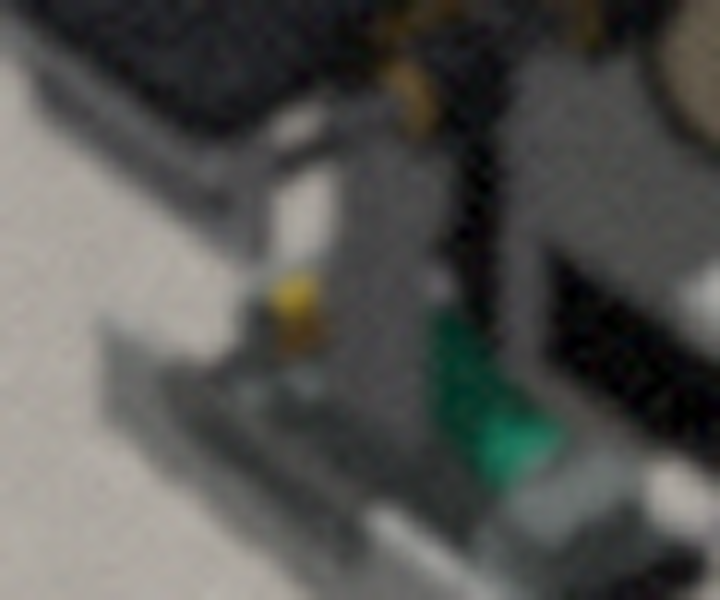

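```bash
python3 - <<'E'
from h import *
off=np.array([.8,-.6]); c=np.array([618.4,31.7,32.6])
cr=lambda X:((proj("scene",X)[0]+off-[240,172]+.5)*12).round()
for th in(0,5,10,15,20,25):
    t=np.radians(th);d=np.array([np.cos(t),.02,-np.sin(t)]);n2=np.array([np.sin(t),0,np.cos(t)])
    print(th,"flat c",cr(c+34*d),"low",cr(c+34*d-10.5*n2),"up",cr(c+34*d+10.5*n2),"collar top",cr(c-31*d+10.5*n2),"collar far top",cr(c-31*d+7*n2+[0,7,0]))
print("lip",cr((582,22,33.5)),cr((582,40,33.5)),"finger tip",cr((618.4,21,23.6)),cr((610.4,21,23.6)),cr((626.4,21,23.6)))
E
```

```text
0 flat c [543. 449.] low [541. 486.] up [544. 411.] collar top [340. 264.] collar far top [364. 263.]
5 flat c [542. 459.] low [537. 494.] up [546. 424.] collar top [343. 257.] collar far top [367. 256.]
10 flat c [540. 468.] low [533. 500.] up [548. 436.] collar top [347. 250.] collar far top [369. 248.]
15 flat c [538. 477.] low [528. 506.] up [548. 448.] collar top [351. 245.] collar far top [373. 242.]
20 flat c [534. 485.] low [522. 511.] up [547. 459.] collar top [356. 240.] collar far top [377. 236.]
25 flat c [531. 492.] low [515. 514.] up [546. 469.] collar top [362. 236.] collar far top [382. 232.]
lip [292. 303.] [355. 270.] finger tip [396. 422.] [372. 404.] [420. 441.]
```

Request:
{"name": "play_rows", "arguments": {
  "moves": [
    [[-1, 0.001, 0, -0.0005, 0], [-1, 0.001, 0, 0, 0], [-1, 0.001, 0, 0, 0], [-1, 0, 0, 0, 0]]
  ]
}}

```text
clock: 17.3
tcp_pos: [617.8, 31.7, 37.5]
orientation: [-0.007, 0.707, 0.007, 0.707]
wrist_force: [-7.3, -0.9, 6.3]
width: 0.217
```

Request:
{"name": "play_rows", "arguments": {
  "moves": [
    [[-1, 0.001, 0, 0, 0], [-1, 0.001, 0, 0, 0], [-1, 0.001, 0, 0, 0], [-1, 0, 0, 0, 0]]
  ]
}}

```text
clock: 17.7
tcp_pos: [617.8, 31.7, 34.4]
orientation: [-0.007, 0.707, 0.007, 0.707]
wrist_force: [-6.7, 0.5, 6.5]
width: 0.215
```

```bash
python3 - <<'E'
from h import *
delta(None)
snap("scene","k_s",(172,222,240,300),12)
delta(None)
E
```

```text
psi 1.5911 pos [617.8  31.7  34.4] F [-6.65  0.45  6.51] M [ 0.05  1.04 -0.04] w 20.2 q6 -1.65 t 17.7
psi 1.5911 pos [617.8  31.7  34.5] F [-7.27 -0.96  6.73] M [0.04 1.01 0.01] w 20.3 q6 -1.65 t 17.75
```

View pics/k_s.png

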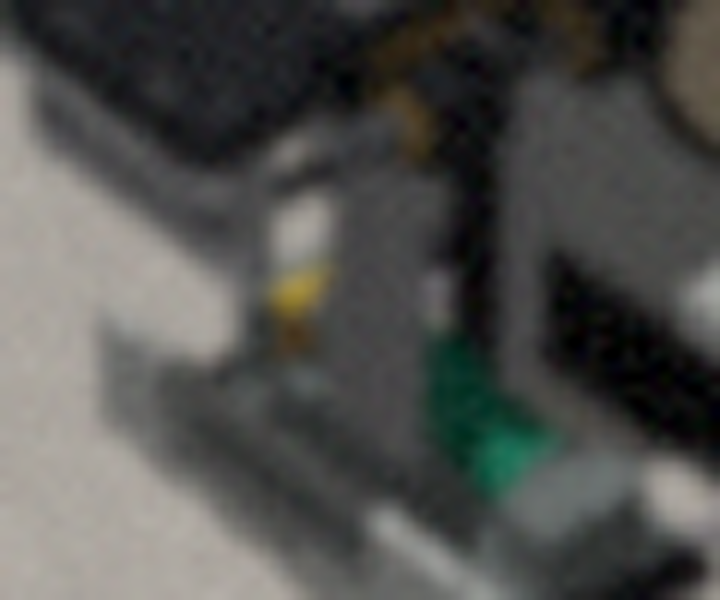

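Request:
{"name": "play_rows", "arguments": {
  "moves": [
    [[-1, 0.001, 0, 0, 0], [-1, 0.001, 0, 0, 0], [-1, 0.001, 0, 0, 0], [-1, 0, 0, 0, 0]]
  ]
}}

```text
clock: 18.15
tcp_pos: [617.6, 31.7, 31.2]
orientation: [-0.007, 0.708, 0.007, 0.707]
wrist_force: [-7.3, -0.1, 5.1]
width: 0.216
```

```bash
python3 - <<'E'
from h import *
delta(None)
snap("scene","l_s",(172,222,240,300),12)
delta(None)
E
```

```text
psi 1.5911 pos [617.6  31.7  31.2] F [-7.29 -0.08  5.06] M [ 0.05  1.03 -0.03] w 20.3 q6 -1.65 t 18.15
psi 1.5911 pos [617.7  31.7  31.2] F [-7.25  0.02  4.63] M [ 0.01  1.06 -0.06] w 20.2 q6 -1.65 t 18.2
```

View pics/l_s.png

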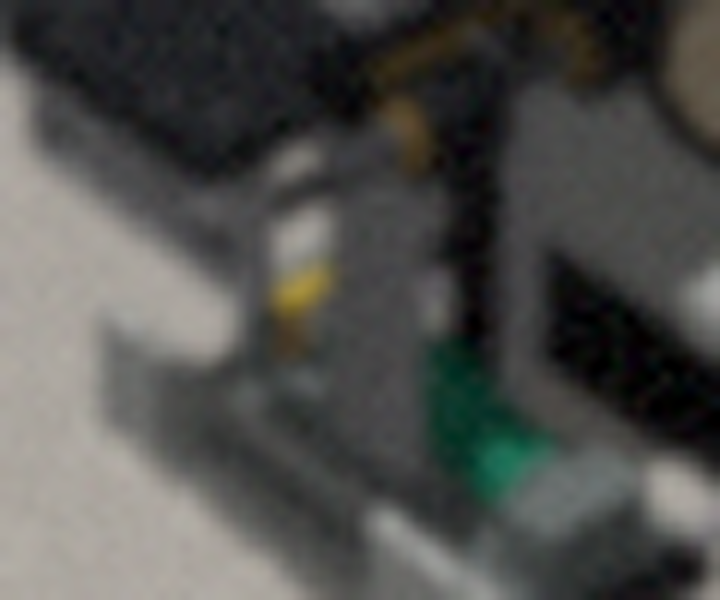

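Request:
{"name": "play_rows", "arguments": {
  "moves": [
    [[-1, 0.001, 0, 0, 0], [-1, 0.001, 0, 0, 0], [-1, 0, 0, 0, 0], [-1, 0, 0, 0, 0]]
  ]
}}

```text
clock: 18.6
tcp_pos: [617.6, 31.7, 29.2]
orientation: [-0.007, 0.708, 0.007, 0.707]
wrist_force: [-7.7, 0.4, 4.9]
width: 0.214
```

Request:
{"name": "play_rows", "arguments": {
  "moves": [
    [[-1, 0.001, 0, 0, 0], [-1, 0.001, 0, 0, 0], [-1, 0, 0, 0, 0], [-1, 0, 0, 0, 0]]
  ]
}}

```text
clock: 19.0
tcp_pos: [617.8, 31.7, 27.2]
orientation: [-0.007, 0.707, 0.007, 0.707]
wrist_force: [-7.2, -0.4, 4.6]
width: 0.215
```

```bash
python3 - <<'E'
from h import *
delta(None)
snap("scene","m_s",(172,222,240,300),12)
delta(None)
E
```

```text
psi 1.5911 pos [617.8  31.7  27.2] F [-7.21 -0.38  4.64] M [ 0.05  0.98 -0.08] w 20.2 q6 -1.65 t 19.0
psi 1.5911 pos [617.7  31.7  27.2] F [-7.09 -0.08  5.27] M [ 0.04  0.96 -0.  ] w 20.2 q6 -1.65 t 19.05
```

View pics/m_s.png

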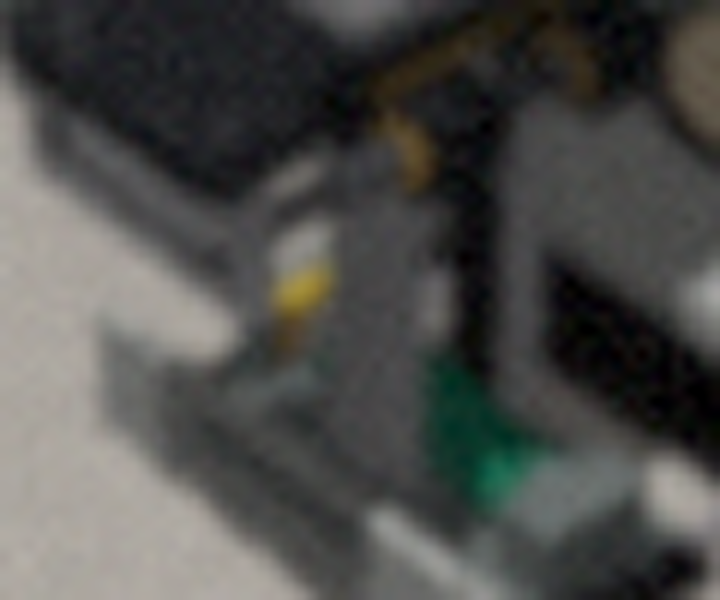

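Request:
{"name": "play_rows", "arguments": {
  "moves": [
    [[-1, 0.0007, 0, 0, 0], [-1, 0, 0, 0, 0], [-1, 0, 0, 0, 0]]
  ]
}}

```text
clock: 19.35
tcp_pos: [617.8, 31.7, 26.5]
orientation: [-0.007, 0.707, 0.007, 0.707]
wrist_force: [-6.3, 0.1, 4.4]
width: 0.212
```

```bash
python3 - <<'E'
from h import *
delta(None)
im=manip.snapshot("scene")[:,:,::-1].copy(); delta(None)
cv2.imwrite("pics/n_s_full.png",im)
a=im[184:216,254:294].astype(float); a=np.clip((a-10)*2,0,255).astype(np.uint8)
b=cv2.resize(a,None,fx=19,fy=18,interpolation=cv2.INTER_CUBIC); 
off=np.array([.8,-1.0]);c=manip.sense()["tcp_pos"]-[0,0,8]
ang=np.linspace(0,2*np.pi,60)
for th,col in((0,(0,0,255)),(6,(255,0,0))):
    t=np.radians(th);d=np.array([np.cos(t),.02,-np.sin(t)]);n2=np.array([np.sin(t),0,np.cos(t)])
    for e in(34,-34):
        P=np.array([c+e*d+10.5*(np.cos(q)*np.array([0,1,0])+np.sin(q)*n2) for q in ang])
        p=((proj("scene",P)+off-[254,184]+.5)*[19,18]).astype(int);cv2.polylines(b,[p.reshape(-1,1,2)],True,col,1)
cv2.imwrite("pics/n_s.png",b)
E
```

```text
psi 1.5911 pos [617.8  31.7  26.5] F [-6.25  0.05  4.43] M [ 0.01  0.9  -0.01] w 20.0 q6 -1.65 t 19.35
psi 1.5911 pos [617.7  31.7  26.5] F [-6.97  0.52  5.92] M [-0.02  0.94 -0.  ] w 20.1 q6 -1.65 t 19.4
```

View pics/n_s.png

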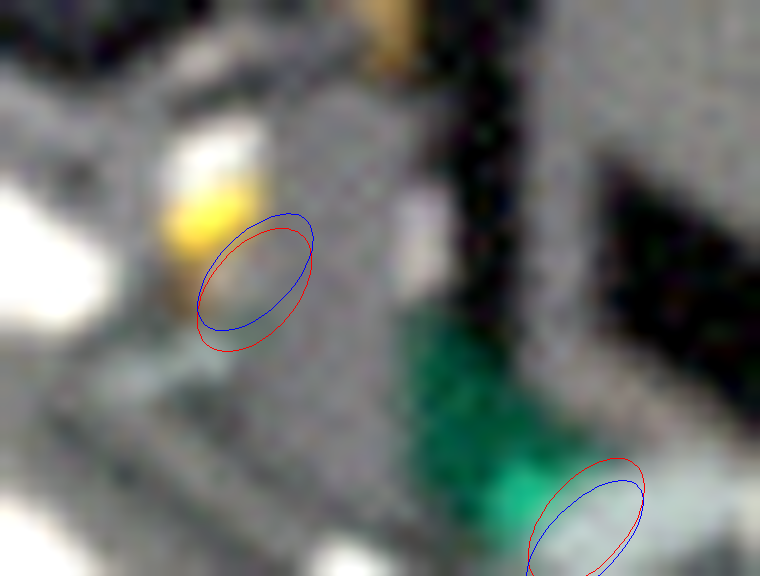

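Request:
{"name": "play_rows", "arguments": {
  "moves": [
    [[-1, 0.0006, 0, 0, 0], [-1, 0, 0, 0, 0], [-1, 0, 0, 0, 0]]
  ]
}}

```text
clock: 19.7
tcp_pos: [617.8, 31.7, 25.9]
orientation: [-0.007, 0.707, 0.007, 0.707]
wrist_force: [-6.8, -0.6, 4.3]
width: 0.212
```

Request:
{"name": "play_rows", "arguments": {
  "moves": [
    [[-1, 0, 0, -0.001, 0], [-1, 0, 0, -0.001, 0], [-1, 0, 0, 0, 0], [-1, 0, 0, 0, 0]]
  ]
}}

```text
clock: 20.1
tcp_pos: [616.6, 31.6, 26.1]
orientation: [-0.007, 0.707, 0.007, 0.707]
wrist_force: [-6.3, 0.4, 4.3]
width: 0.214
```

Request:
{"name": "play_rows", "arguments": {
  "moves": [
    [[-1, 0, 0, -0.001, 0], [-1, 0, 0, -0.001, 0], [-1, 0, 0, 0, 0], [-1, 0, 0, 0, 0]]
  ]
}}

```text
clock: 20.5
tcp_pos: [615.0, 31.6, 25.7]
orientation: [-0.007, 0.707, 0.007, 0.708]
wrist_force: [-5.1, -0.1, 5.7]
width: 0.214
```

```bash
python3 - <<'E'
from h import *
delta(None)
E
```

```text
psi 1.591 pos [615.   31.6  25.7] F [-5.07 -0.09  5.69] M [ 0.1   0.49 -0.  ] w 20.2 q6 -1.65 t 20.5
```

Request:
{"name": "play_rows", "arguments": {
  "moves": [
    [[-1, 0, 0, -0.001, 0], [-1, 0, 0, -0.001, 0], [-1, 0, 0, 0, 0], [-1, 0, 0, 0, 0]]
  ]
}}

```text
clock: 20.9
tcp_pos: [614.4, 31.6, 25.7]
orientation: [-0.007, 0.706, 0.007, 0.708]
wrist_force: [0.2, 1.5, 4.5]
width: 0.215
```

```bash
python3 - <<'E'
from h import *
delta(None)
im=manip.snapshot("scene")[:,:,::-1].copy(); delta(None)
cv2.imwrite("pics/o_s_full.png",im)
a=im[184:216,254:294].astype(float); a=np.clip((a-10)*2,0,255).astype(np.uint8)
cv2.imwrite("pics/o_s.png",cv2.resize(a,None,fx=18,fy=18,interpolation=cv2.INTER_CUBIC))
E
```

```text
psi 1.5908 pos [614.4  31.6  25.7] F [0.22 1.49 4.52] M [ 0.28 -0.43  0.02] w 20.2 q6 -1.65 t 20.9
psi 1.5909 pos [614.4  31.6  25.7] F [0.83 0.78 3.65] M [ 0.15 -0.47  0.03] w 19.8 q6 -1.65 t 20.95
```

View pics/o_s.png

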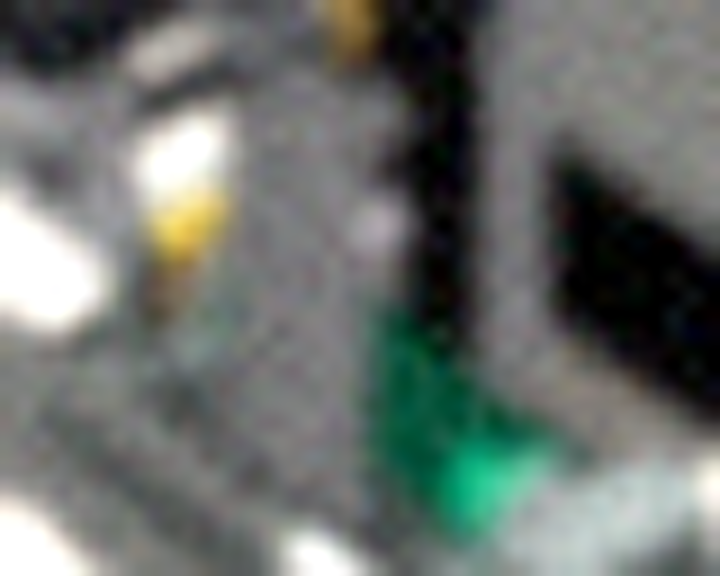

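Request:
{"name": "play_rows", "arguments": {
  "moves": [
    [[-0.5, 0, 0, 0, 0], [-0.35, 0, 0, 0, 0], [-0.25, 0, 0, 0, 0], [-0.25, 0, 0, 0, 0], [-0.25, 0, 0, 0, 0]]
  ]
}}

```text
clock: 21.45
tcp_pos: [612.7, 31.3, 25.2]
orientation: [-0.007, 0.707, 0.007, 0.707]
wrist_force: [0.9, -1.3, 3.5]
width: 0.376
```

```bash
python3 - <<'E'
from h import *
delta(None)
snap("scene","p_s",(172,222,240,300),12)
E
```

```text
psi 1.591 pos [612.7  31.3  25.2] F [ 0.9  -1.25  3.49] M [-0.22 -0.24 -0.03] w 35.4 q6 -1.65 t 21.45
```

View pics/p_s.png

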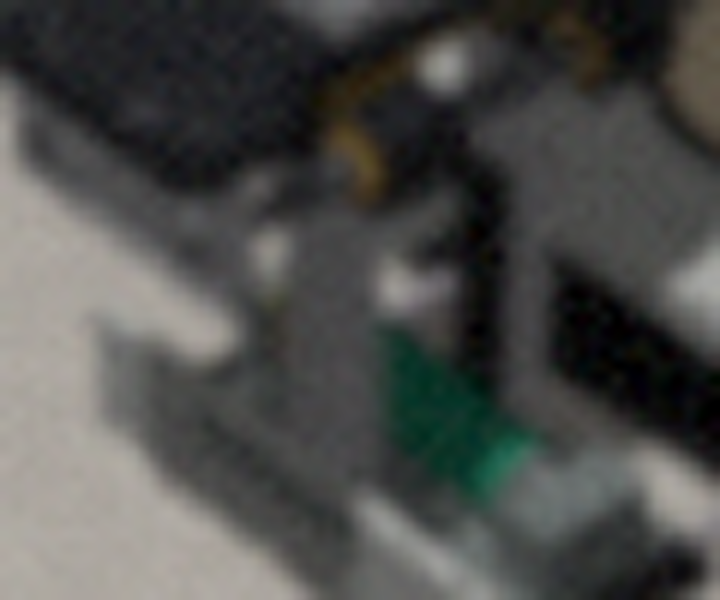

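Request:
{"name": "play_rows", "arguments": {
  "moves": [
    [[-0.25, -0.002, 0, 0, 0], [-0.25, -0.005, 0, 0, 0], [-0.25, -0.015, 0, 0, 0], [-0.3, -0.02, 0, 0, 0], [-1, -0.015, 0, -0.01, 0], [-1, 0, 0, -0.012, 0], [-1, 0, 0, 0, 0]]
  ]
}}

```text
clock: 22.2
tcp_pos: [587.4, 31.4, 81.9]
orientation: [-0.007, 0.708, 0.007, 0.706]
wrist_force: [-0.5, -0.0, 0.3]
width: 0.136
```

```bash
python3 - <<'E'
from h import *
delta(None)
snap("scene","q_s",(172,222,240,300),12)
E
```

```text
psi 1.5911 pos [587.4  31.4  81.9] F [-0.51 -0.03  0.28] M [ 0.04 -0.16  0.02] w 12.8 q6 -1.66 t 22.2
```

View pics/q_s.png

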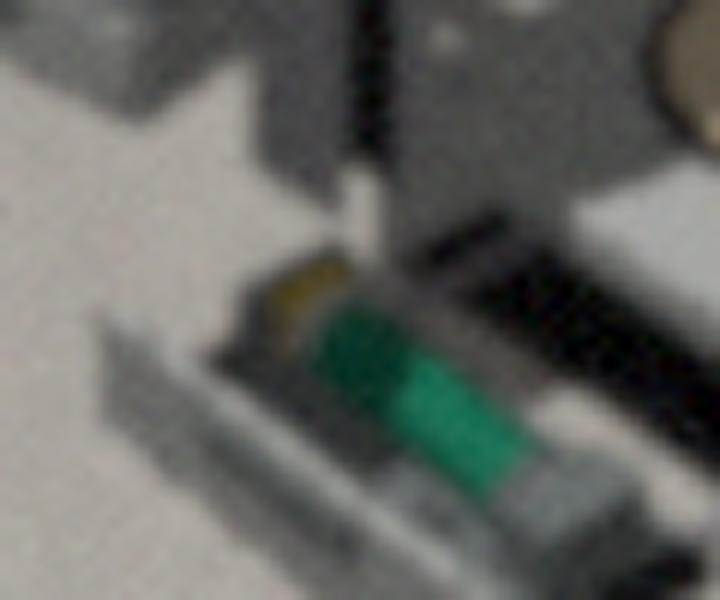

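```bash
python3 - <<'E'
from h import *
im=cv2.imread("pics/q_s_full.png");a=im[188:216,256:294].astype(float); a=np.clip((a-10)*2,0,255).astype(np.uint8)
b=cv2.resize(a,None,fx=20,fy=20,interpolation=cv2.INTER_CUBIC)
off=np.array([.8,-1.0]);ang=np.linspace(0,2*np.pi,60)
# home hypothesis vs caught; holder x H
H=611.0
for cx,z,col in((H,18.5,(0,0,255)),(H+4,18.5,(255,0,0))):
    for e in(34,-34,-27):
        P=np.array([[cx+e,31.4,z]+10.5*np.array([0,np.cos(q),np.sin(q)]) for q in ang])
        p=((proj("scene",P)+off-[256,188]+.5)*20).astype(int);cv2.polylines(b,[p.reshape(-1,1,2)],True,col,1)
L=np.array([[H-30,22.4,33.5],[H-30,40.4,33.5],[H-36,40.4,33.5],[H-36,22.4,33.5]]);cv2.polylines(b,[((proj("scene",L)+off-[256,188]+.5)*20).astype(int).reshape(-1,1,2)],True,(255,255,255),1)
cv2.imwrite("pics/q2.png",b)
E
```

```text
(no output)
```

View pics/q2.png

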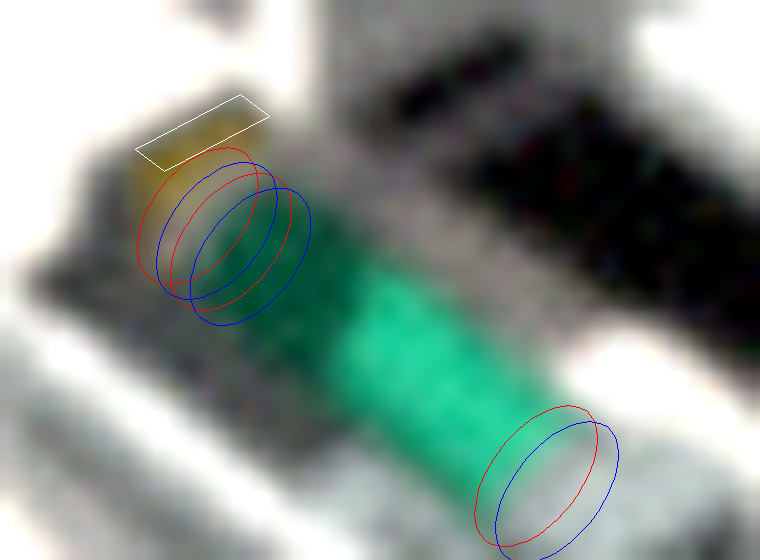

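Request:
{"name": "play_rows", "arguments": {
  "moves": [
    [[-1, 0, 0, 0.005, 0], [-1, 0.005, 0, 0.004, 0], [-1, 0.015, 0, 0, 0], [-1, 0.01, 0, 0, 0], [-1, 0.002, 0, 0, 0], [-1, 0, 0, 0, 0], [-1, 0, 0, 0, 0]]
  ]
}}

```text
clock: 22.95
tcp_pos: [599.7, 31.3, 50.1]
orientation: [-0.007, 0.707, 0.007, 0.707]
wrist_force: [-0.2, 0.1, -0.6]
width: 0.004
```

Request:
{"name": "play_rows", "arguments": {
  "moves": [
    [[-1, 0.001, 0, 0, 0], [-1, 0.001, 0, 0, 0], [-1, 0, 0, 0, 0], [-1, 0, 0, 0, 0]]
  ]
}}

```text
clock: 23.35
tcp_pos: [599.7, 31.3, 48.6]
orientation: [-0.007, 0.707, 0.007, 0.707]
wrist_force: [-0.5, 0.2, 3.0]
width: 0.006
```

Request:
{"name": "play_rows", "arguments": {
  "moves": [
    [[-1, 0.001, 0, 0, 0], [-1, 0, 0, 0, 0], [-1, 0, 0, 0, 0]]
  ]
}}

```text
clock: 23.65
tcp_pos: [599.3, 31.3, 46.8]
orientation: [-0.007, 0.707, 0.007, 0.707]
wrist_force: [-1.2, -1.0, 0.4]
width: 0.007
```

Request:
{"name": "play_rows", "arguments": {
  "moves": [
    [[-1, 0.001, 0, 0, 0], [-1, 0, 0, 0, 0], [-1, 0, 0, 0, 0]]
  ]
}}

```text
clock: 23.95
tcp_pos: [599.4, 31.3, 46.2]
orientation: [-0.007, 0.707, 0.007, 0.707]
wrist_force: [-0.8, 1.2, 2.7]
width: 0.007
```

```bash
python3 - <<'E'
from h import *
delta(None)
snap("scene","r_s",(172,222,240,300),12)
E
```

```text
psi 1.591 pos [599.4  31.3  46.2] F [-0.85  1.19  2.71] M [ 0.03 -0.02  0.06] w 0.7 q6 -1.65 t 23.95
```

View pics/r_s.png

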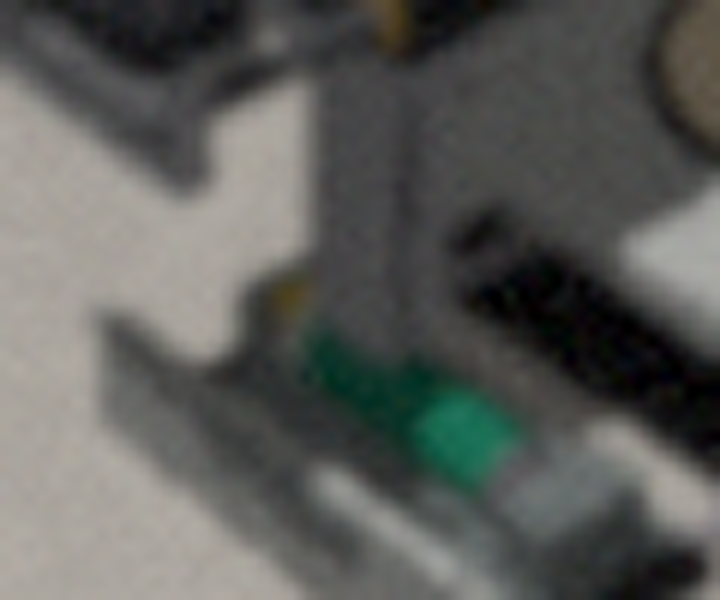

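Request:
{"name": "play_rows", "arguments": {
  "moves": [
    [[-1, -0.005, 0, 0, 0], [-1, -0.015, 0, 0, 0], [-1, -0.02, 0, 0, 0], [-1, 0, -0.02, 0.01, 0], [-1, 0, -0.04, 0.01, 0], [-1, 0, -0.04, 0.01, 0], [-1, 0, -0.05, 0, 0], [-1, 0, -0.03, 0, 0], [-1, 0, 0, 0, 0], [-1, 0, 0, 0, 0]]
  ]
}}

```text
clock: 25.0
tcp_pos: [632.8, -148.3, 85.9]
orientation: [-0.006, 0.707, 0.007, 0.707]
wrist_force: [0.5, 0.4, -0.6]
width: 0.003
```

```bash
python3 - <<'E'
from h import *
delta(None)
snap("scene","s_s",(172,222,240,300),12)
snap("top","s_t",(150,220,200,270),9)
E
```

```text
psi 1.5892 pos [ 632.8 -148.3   85.9] F [ 0.45  0.36 -0.61] M [ 0.09 -0.14 -0.01] w 0.3 q6 -1.93 t 25.0
```

View pics/s_s.png

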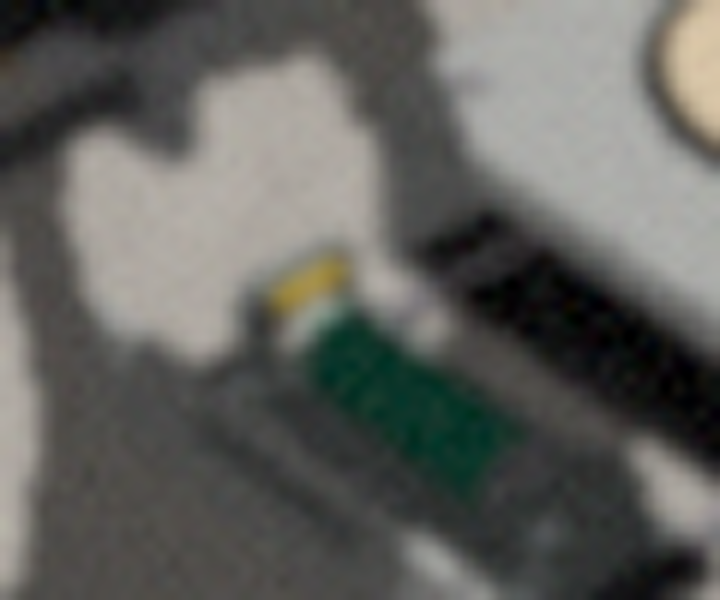

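View pics/s_t.png

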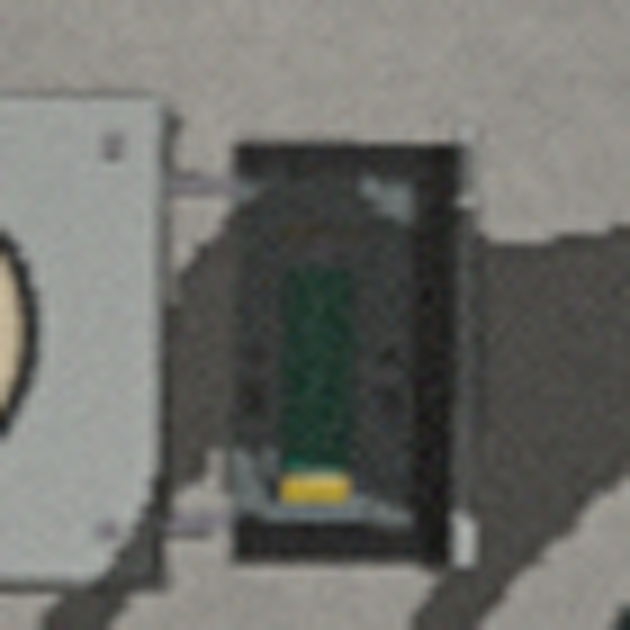

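Request:
{"name": "play_rows", "arguments": {
  "moves": [
    [[-1, 0, 0.03, 0, 0], [-1, 0, 0.05, 0.002, 0], [-1, 0, 0.05, 0.003, 0], [-1, 0, 0.04, 0, 0], [-1, 0, 0.01, 0, 0], [-1, 0.01, 0, 0, 0], [-1, 0.02, 0, 0, 0], [-1, 0.005, 0, 0, 0], [-1, 0.002, 0, 0, 0], [-1, 0, 0, 0, 0], [-1, 0, 0, 0, 0]]
  ]
}}

```text
clock: 26.2
tcp_pos: [635.0, 31.1, 49.6]
orientation: [-0.007, 0.707, 0.007, 0.707]
wrist_force: [-0.1, -0.4, -0.0]
width: 0.001
```

Request:
{"name": "play_rows", "arguments": {
  "moves": [
    [[-1, 0.001, 0, 0, 0], [-1, 0.001, 0, 0, 0], [-1, 0, 0, 0, 0], [-1, 0, 0, 0, 0]]
  ]
}}

```text
clock: 26.6
tcp_pos: [634.5, 31.9, 47.2]
orientation: [-0.007, 0.707, 0.007, 0.707]
wrist_force: [-0.9, 0.5, 0.4]
width: 0.001
```

Request:
{"name": "play_rows", "arguments": {
  "moves": [
    [[-1, 0.001, 0, 0, 0], [-1, 0, 0, 0, 0], [-1, 0, 0, 0, 0]]
  ]
}}

```text
clock: 26.9
tcp_pos: [634.6, 31.9, 46.2]
orientation: [-0.007, 0.707, 0.007, 0.707]
wrist_force: [-0.5, 0.5, 0.7]
width: 0.007
```

Request:
{"name": "play_rows", "arguments": {
  "moves": [
    [[-1, 0.0007, 0, 0, 0], [-1, 0, 0, 0, 0], [-1, 0, 0, 0, 0]]
  ]
}}

```text
clock: 27.2
tcp_pos: [634.7, 31.9, 46.0]
orientation: [-0.007, 0.707, 0.007, 0.707]
wrist_force: [-0.3, 0.1, 5.3]
width: 0.005
```

Request:
{"name": "play_rows", "arguments": {
  "moves": [
    [[-1, -0.005, 0, 0, 0], [-1, -0.015, 0, 0, 0], [-1, -0.02, 0, 0, 0], [-1, 0, -0.02, -0.003, 0], [-1, 0, -0.03, -0.005, 0], [-1, 0, -0.024, -0.005, 0], [-1, 0, -0.01, 0, 0], [-1, 0.01, 0, 0, 0], [-1, 0.02, 0, 0, 0], [-1, 0.018, 0, 0, 0], [-1, 0.007, 0, 0, 0], [-1, 0, 0, 0, 0], [-1, 0, 0, 0, 0]]
  ]
}}

```text
clock: 28.5
tcp_pos: [623.6, -51.8, 30.6]
orientation: [-0.007, 0.707, 0.007, 0.707]
wrist_force: [-0.2, -0.6, 0.9]
width: 0.005
```

```bash
python3 - <<'E'
from h import *
delta(None)
snap("scene","t_s",(165,235,225,305),9)
E
```

```text
psi 1.5916 pos [623.6 -51.8  30.6] F [-0.15 -0.6   0.9 ] M [ 0.02 -0.13 -0.  ] w 0.5 q6 -1.79 t 28.5
```

View pics/t_s.png

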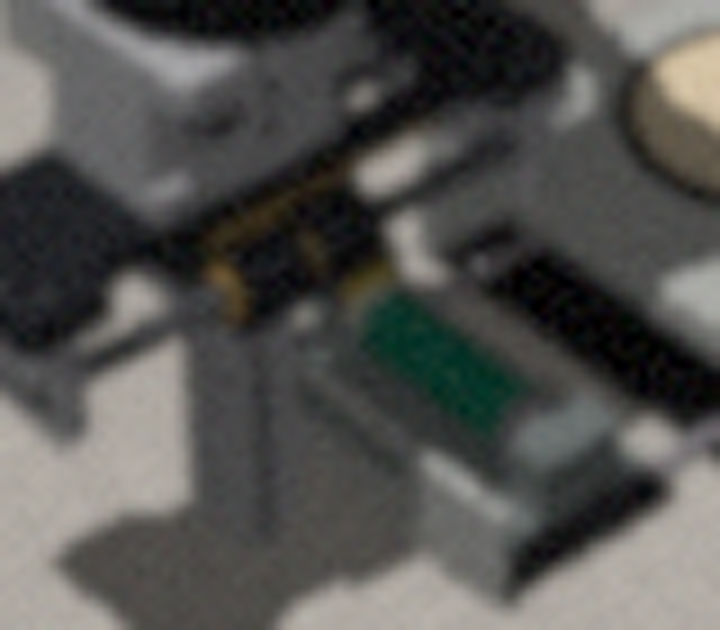

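Request:
{"name": "play_rows", "arguments": {
  "moves": [
    [[-1, 0, 0.008, 0, 0], [-1, 0, 0.008, 0, 0], [-1, 0, 0.004, 0, 0], [-1, 0, 0.003, 0, 0], [-1, 0, 0.003, 0, 0], [-1, 0, 0.003, 0, 0], [-1, 0, 0.003, 0, 0], [-1, 0, 0.003, 0, 0], [-1, 0, 0.003, 0, 0], [-1, 0, 0.004, 0, 0], [-1, 0, 0.004, 0, 0], [-1, 0, 0.004, 0, 0]]
  ]
}}

```text
clock: 29.75
tcp_pos: [622.3, -2.1, 30.6]
orientation: [-0.007, 0.707, 0.007, 0.707]
wrist_force: [-0.8, -3.2, 1.8]
width: 0.004
```

Request:
{"name": "play_rows", "arguments": {
  "moves": [
    [[-1, 0, 0.004, 0, 0], [-1, 0, 0.004, 0, 0], [-1, 0, 0.004, 0, 0], [-1, 0, 0.004, 0, 0], [-1, 0, 0.004, 0, 0], [-1, 0, 0.004, 0, 0], [-1, 0, 0.004, 0, 0], [-1, 0, 0.003, 0, 0], [-1, 0, 0, 0, 0]]
  ]
}}

```text
clock: 30.65
tcp_pos: [621.5, 29.4, 30.3]
orientation: [-0.007, 0.707, 0.007, 0.707]
wrist_force: [0.8, -1.3, 0.9]
width: 0.005
```

```bash
python3 - <<'E'
from h import *
delta(None)
snap("scene","u_s",(150,220,245,325),9)
E
```

```text
psi 1.5911 pos [621.5  29.4  30.3] F [ 0.79 -1.34  0.89] M [-0.07 -0.2  -0.  ] w 0.5 q6 -1.66 t 30.65
```

View pics/u_s.png

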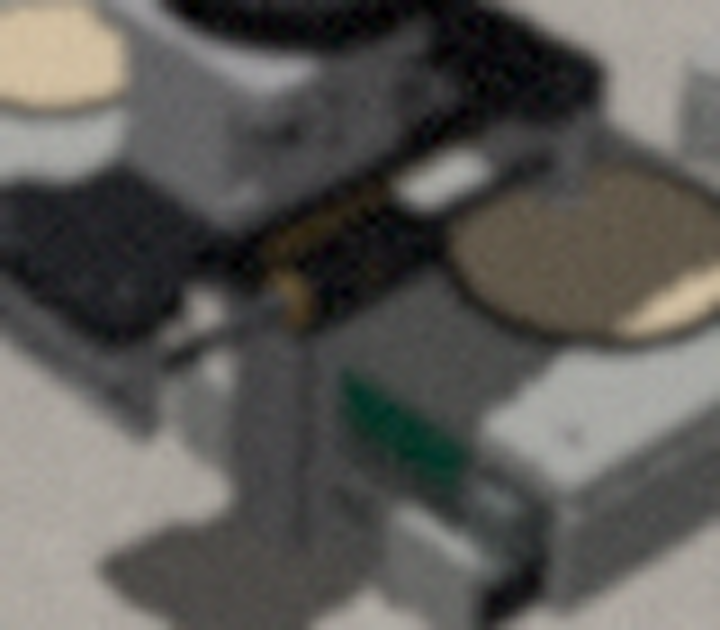

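Request:
{"name": "play_rows", "arguments": {
  "moves": [
    [[-1, 0, 0.004, 0, 0], [-1, 0, 0.004, 0, 0], [-1, 0, 0.004, 0, 0], [-1, 0, 0.004, 0, 0], [-1, 0, 0.003, 0, 0], [-1, 0, 0.002, 0, 0], [-1, 0, 0.001, 0, 0], [-1, 0, 0, 0, 0]]
  ]
}}

```text
clock: 31.5
tcp_pos: [620.8, 50.9, 30.2]
orientation: [-0.007, 0.707, 0.007, 0.707]
wrist_force: [-0.5, -1.5, -0.3]
width: 0.004
```

Request:
{"name": "play_rows", "arguments": {
  "moves": [
    [[-1, 0, 0.001, 0, 0], [-1, 0, 0.001, 0, 0], [-1, 0, 0.001, 0, 0], [-1, 0, 0, 0, 0]]
  ]
}}

```text
clock: 31.9
tcp_pos: [620.8, 53.7, 30.3]
orientation: [-0.007, 0.707, 0.007, 0.707]
wrist_force: [-1.4, -1.4, -1.9]
width: 0.005
```

Request:
{"name": "play_rows", "arguments": {
  "moves": [
    [[-1, 0, 0.001, 0, 0], [-1, 0, 0.001, 0, 0], [-1, 0, 0, 0, 0]]
  ]
}}

```text
clock: 32.2
tcp_pos: [620.8, 55.8, 30.4]
orientation: [-0.007, 0.707, 0.007, 0.707]
wrist_force: [-0.9, -2.8, -0.9]
width: 0.007
```

Request:
{"name": "play_rows", "arguments": {
  "moves": [
    [[-1, 0, 0.001, 0, 0], [-1, 0, 0.001, 0, 0], [-1, 0, 0, 0, 0]]
  ]
}}

```text
clock: 32.5
tcp_pos: [620.8, 57.8, 30.5]
orientation: [-0.007, 0.707, 0.007, 0.707]
wrist_force: [-1.2, -2.7, -1.6]
width: 0.006
```

Request:
{"name": "play_rows", "arguments": {
  "moves": [
    [[-1, 0, 0.001, 0, 0], [-1, 0, 0.001, 0, 0], [-1, 0, 0, 0, 0]]
  ]
}}

```text
clock: 32.8
tcp_pos: [620.8, 59.8, 30.4]
orientation: [-0.007, 0.707, 0.007, 0.707]
wrist_force: [-0.9, -2.2, -1.4]
width: 0.007
```

```bash
python3 - <<'E'
from h import *
delta(None)
snap("scene","v_s",(150,220,245,325),9)
E
```

```text
psi 1.591 pos [620.8  59.8  30.4] F [-0.87 -2.16 -1.4 ] M [-0.31  0.04  0.04] w 0.7 q6 -1.61 t 32.8
```

View pics/v_s.png

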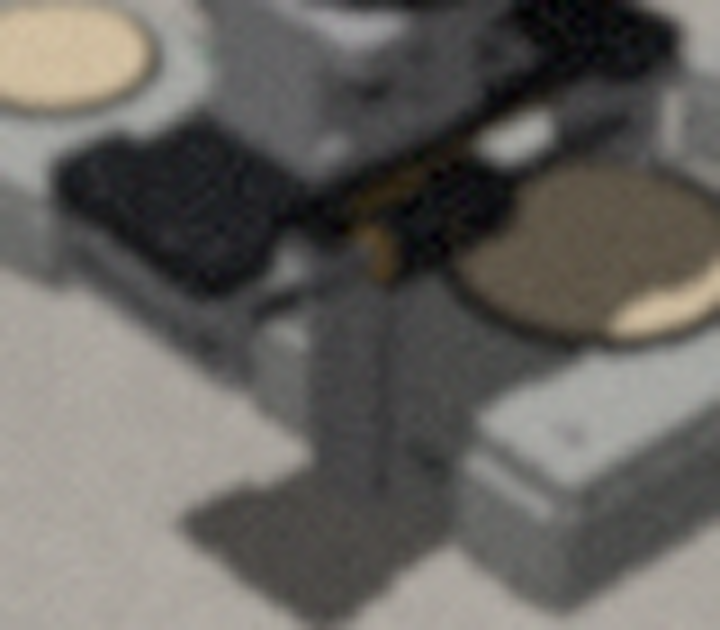

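Request:
{"name": "play_rows", "arguments": {
  "moves": [
    [[-1, 0, 0.001, 0, 0], [-1, 0, 0.001, 0, 0], [-1, 0, 0, 0, 0]]
  ]
}}

```text
clock: 33.15
tcp_pos: [620.9, 61.4, 30.5]
orientation: [-0.007, 0.707, 0.007, 0.707]
wrist_force: [-0.4, -3.7, -1.1]
width: 0.005
```

Request:
{"name": "play_rows", "arguments": {
  "moves": [
    [[-1, 0, 0.001, 0, 0], [-1, 0, 0.001, 0, 0], [-1, 0, 0, 0, 0]]
  ]
}}

```text
clock: 33.45
tcp_pos: [621.1, 61.5, 30.5]
orientation: [-0.009, 0.707, 0.006, 0.707]
wrist_force: [-0.7, -8.2, -0.0]
width: -0.0
```

Request:
{"name": "play_rows", "arguments": {
  "moves": [
    [[-1, 0, 0.001, 0, 0], [-1, 0, 0, 0, 0]]
  ]
}}

```text
clock: 33.65
tcp_pos: [621.1, 61.5, 30.6]
orientation: [-0.01, 0.707, 0.006, 0.707]
wrist_force: [-1.9, -10.4, -0.6]
width: 0.007
```

Request:
{"name": "play_rows", "arguments": {
  "moves": [
    [[-1, 0, -0.005, 0, 0], [-1, 0, -0.015, 0, 0], [-1, 0, -0.03, 0, 0], [-1, -0.01, -0.03, 0, 0], [-1, -0.03, -0.04, 0, 0], [-1, -0.05, -0.05, 0, 0], [-1, -0.03, -0.05, 0, 0], [-1, 0, -0.04, 0, 0], [-1, 0, -0.02, 0, 0], [-1, 0, 0, 0, 0], [-1, 0, 0, 0, 0]]
  ]
}}

```text
clock: 34.75
tcp_pos: [625.4, -192.5, 130.6]
orientation: [-0.006, 0.708, 0.008, 0.707]
wrist_force: [-1.0, 0.8, -0.1]
width: 0.005
```

```bash
python3 - <<'E'
from h import *
delta(None)
snap("scene","w_s",(120,300,60,360),2.6)
snap("top","w_t",(90,270,90,440),2.2)
im=cv2.imread("pics/w_t_full.png");cv2.imwrite("pics/w_t2.png",cv2.resize(im[150:225,155:260],None,fx=7,fy=7,interpolation=cv2.INTER_CUBIC))
im=cv2.imread("pics/w_s_full.png");cv2.imwrite("pics/w_s2.png",cv2.resize(im[150:220,260:350],None,fx=8,fy=8,interpolation=cv2.INTER_CUBIC))
E
```

```text
psi 1.5901 pos [ 625.4 -192.5  130.6] F [-1.    0.83 -0.13] M [ 0.05 -0.17  0.02] w 0.4 q6 -2.0 t 34.75
```

View pics/w_s2.png

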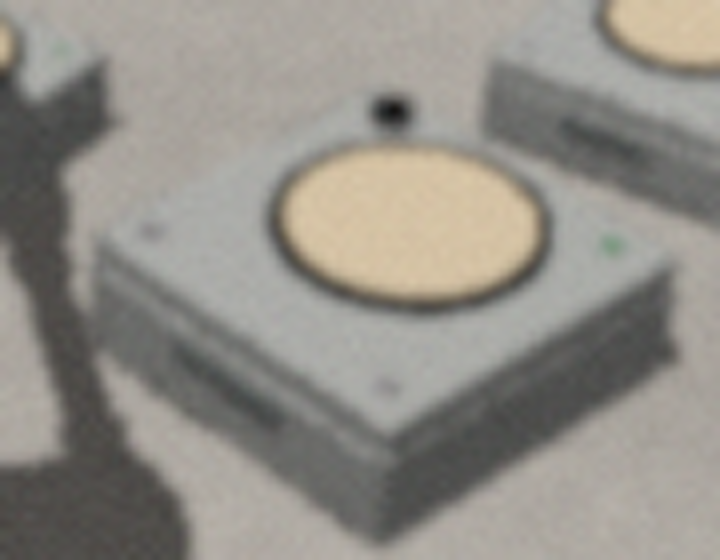

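View pics/w_t2.png

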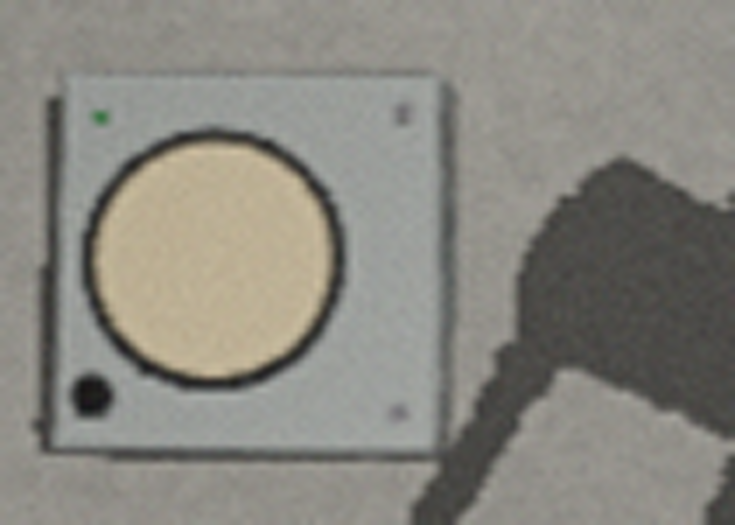

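View pics/w_s.png

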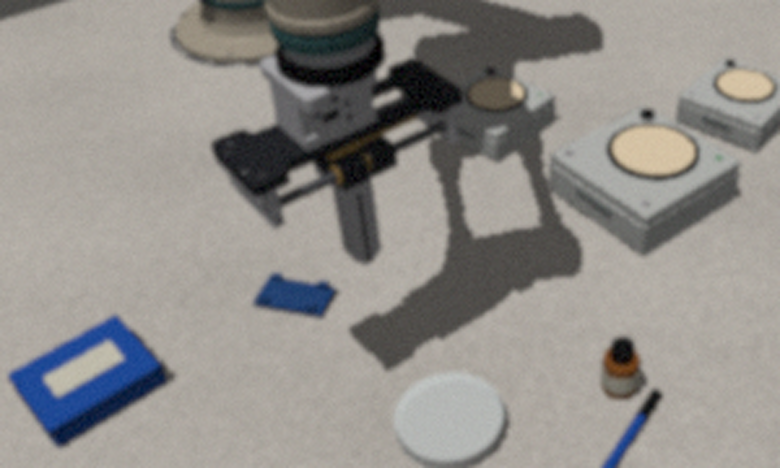

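The tray is shut: the fascia sits flush with the lamp in both views, and the push force rose to 10 N with no further travel. The gripper is clear and the other things are undisturbed, so I'm handing in.

```bash
python3 -c "
from cell import manip
print(manip.finish_job())"
```

```text
the job is handed in; nothing more can be done
None
```

The cell is in the tray the right way round, seated under the yellow lip, and the tray is pushed fully shut. I handed the job in at about 35 s.

**What I did**
- **Tilting the cell:** I gripped the cell on its rest and turned it round. I then tipped its button end up by pressing that end on the lamp's top edge (about 7 N).
- **Fitting it:** I pressed the flat end about 12 mm into the spring (about 7 N) and rolled the button end down past the lip.
- **One snag:** on the way home the collar caught on the lip edge with the button already under it. I opened the gripper and nudged the button end down with closed fingertips (about 3 N), and it snapped home.
- **Shutting the tray:** it slid at about 3 N until the fascia met the lamp. I stopped at about 10 N with no further travel.

**Last checks**
- **Cell level:** before shutting, the top of the can felt about 29 mm above the bench at both ends, as it should when home.
- **Cell under the lip:** the top view showed only a sliver of the white collar outside the lip.
- **Tray and bench:** the final pictures show the fascia flush with the lamp. The dish, dropper and slide box look unmoved.

**Checks that disagreed**
- **Holder shift:** the pictures put the holder about 9 mm along x, although 6 mm is the most it can be. I relied on feeling the spring and lip instead.
- **Cell tilt:** different readings of the pictures gave about 15° and 24°. The touch on the lip agreed with 15°.
- **Not measured:** contact between the button and the brass wall was inferred from the view and the snap, not checked directly.

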